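Nest the dross-pot covers underside up

ROBOT

A 6-joint arm with a two-finger parallel gripper is mounted at the origin on a cart in front of the work surface, level with it; the furniture and walls round the work are solid. World frame = base frame: x ahead of the robot, y to its left, z up, the work surface at z = 0. Lengths are in m, angles in degrees, forces in N, time in s.
With the tool pointing down it reaches from about 0.375 to 0.9 m from the base axis. Payload 3.1 kg.
Tool frame: the origin (TCP) lies midway between the tips of the shut fingers; the grasp point (between the pads) lies 19 mm behind it; z points along the fingers, y is the line along which they close (so a half turn about z gives the same grasp; the last joint's range is limited). The gripper opens to 87 mm and grips with 3 to 60 N. Pads are 19 mm wide; open, the fingers measure 117 mm over their backs; the gripper's body (75 mm by 190 mm) begins 51 mm behind the grasp point.
Start: joints at [-76.117, 30.224, 82.088, -0, 67.689, -10.227], TCP at [0.255, -0.57, 0.223] pointing down, gripper open.
Joint ranges: [-176.69, 176.69], [-43.24, 126.21], [12.49, 139.97], [-82, 262], [0, 151.66], [-163.58, 163.58]. Speed limits (degrees/s): [159.86, 159.86, 180, 180, 180, 180].

INTERFACE

Orientations are given as a 3x3 rotation matrix whose columns are the frame's x, y, z axes.
In Python, from rig import read_state, optics, bot gives the robot as it stands. The module is installed in compiled form; this text tells all that it offers.
- The arm moves only by the tool send_rows, never from a script. Its argument "commands" is a list of rows, each a list of 7 numbers: the turn, a rotation vector about the tool's x, y, z in units of 5 degrees (1.0 is 5 degrees), then the shift along the tool's x, y, z in units of 30 mm (1.0 is 30 mm), then the opening, from 0 (shut) to 1 (fully open). In form: [[rx, ry, rz, tx, ty, tz, gripper], ...]. A call has 1 to 20 rows; each row is the pose to reach, as a shift and turn from the pose commanded when the call began, along the tool's axes at that moment; what a row does not reach only later rows make up. A row lasts 1/12 s, in which the tool goes at most 41.7 mm and 7.16 degrees, less where a joint would pass 70% of its speed; a pose out of reach is approached as far as the arm can. A call with a gripper value outside its range is refused whole. The fingers move at their own pace and stop on an object; the grip force is fixed at half the most. Time passes only in rows, so rows that repeat a pose let the fingers close. It gives the time, the measured TCP pose, the force, the opening and the grip force at its end, in the units of the state.
- read_state(): the state, without advancing time (a new reading comes with each control period).
- optics.capture(name): name is "side" or "top" or "wrist"; returns a dict with "image" (420x560x3 uint8, blue, green, red), "intrinsics" (3x3 intrinsics, pixels), "extrinsics" (4x4, takes a point from world to camera coordinates); the wrist camera has in their place "T_tool_cam" (4x4, takes a point from camera to tool coordinates, whose origin is the TCP and whose axes are the flange's). Camera axes: x right, y down, z forward; pixel columns grow to the right and rows downward; lengths in m; the calibration is good to about 2 mm. A picture is of the moment at which its call begins: read the wrist's pose just before it. There is no depth.
- bot.hand_in(): hands the job in; it is judged then, once.
The state is a dict: "time_s": time; "joint_positions": joint angles; "qvel": joint speeds; "tau": joint torques, N m; "position": TCP position; "tcp_rot": TCP orientation; "force": force on the tool from outside, world axes, zero at the start; "moment": the same for the moment, N m; "opening": opening from 0.0 (shut) to 1.0 (fully open); "grasp_force": force on a finger pad.
Only numpy, scipy, OpenCV 4.12 (cv2) and the standard library are available. Lean on these libraries where they do the work, as an engineer would, in place of code of your own. Each camera call takes 0.05 s, during which the arm holds its last target. There are 200 camera calls.

TASK

Stack the domed covers of the dross pots underside up, so that the flakes in them do not fall on the mat: take the middle cover off the short pot, turn it upside down and seat it squarely inside the large cover that already lies upside down on the mat, then seat the small cover, upside down as it lies, inside the middle one. You can stand a cover on edge in the bent-rod rest while you change your grip. Lower each cover gently into the stack, without dropping it, and leave the short pot, the large cover and the tools where they are.

Things in the scene. Friction and masses are not known exactly. Their poses are not given: they have to be found in the camera images.
- large_cover: Dull grey spun-aluminium domed cover, shell 3 mm, mouth 132 mm across, 28 mm deep, flat crown 96 mm across, one black handle at the rim. Lies underside up on the mat, 140 g. Origin mid-crown outside; z out of the mouth (up when underside up), x along the handle. Middle cover seated in it: origin 3 mm up z, up to 6 mm off axis; rims 12 mm apart, handles clear at any angle.
- middle_cover: Like the large cover but mouth 116 mm, 37 mm deep, flat crown 82 mm across, about 110 g. Sits dome up (its z down) over the short pot like a cap, rim about 15 mm below the pot's top edge, handle in free air. Origin mid-crown outside; z out of the mouth (up when underside up), x along the handle. Small cover seated in it: origin 3 mm up z, up to 6 mm off axis; rims 12 mm apart.
- small_cover: Like the large cover but mouth 100 mm, 46 mm deep, flat crown 70 mm across, about 90 g. Lies underside up on the mat, handle out sideways. Origin mid-crown outside; z out of the mouth (up when underside up), x along the handle.
- large_cover_handle (a point): Middle of the large cover's flat black handle, 90 mm out from the cover's axis and 32 mm up its z from the crown; axes as the cover's. Handle 46 mm long (x 64 to 110 in the cover's frame), 24 wide along y, 8 thick (z 28 to 36, on the mouth side of the rim plane). Pinch it across its width from any direction square to y.
- middle_cover_handle (a point): Middle of the middle cover's flat black handle, 82 mm out from the cover's axis and 41 mm up its z from the crown; axes as the cover's. Handle 46 mm long (x 56 to 102 in the cover's frame), 24 wide along y, 8 thick (z 37 to 45, on the mouth side of the rim plane). Pinch it across its width from any direction square to y.
- small_cover_handle (a point): Middle of the small cover's flat black handle, 74 mm out from the cover's axis and 50 mm up its z from the crown; axes as the cover's. Handle 46 mm long (x 48 to 94 in the cover's frame), 24 wide along y, 8 thick (z 46 to 54, on the mouth side of the rim plane). Pinch it across its width from any direction square to y.
- tall_pot: Foil-wrapped fibre pot, 104 mm across, 89 mm tall. Bystander, open, fixed to the bench. Origin: middle of its underside, z up.
- short_pot: Foil-wrapped fibre pot, 103 mm across, 67 mm tall, 0.38 kg, standing loose; the middle cover caps it. Origin: middle of its underside, z up.
- lid_rest: Fixed rest of 7 mm steel rod: two like side frames at y = -24 and +24 mm. In x-z (mm, rod centres): corner (-20, 18); back 105 long from it, leaning 20 degrees to -x; ledge 60 long from it, square to the back, rising to +x; then a lip 14 high, parallel to the back; skids x -85 to 42. Origin on the bench top, z up. It holds one cover on edge, mouth facing +x.
- lid_rest_seat (a point): On the rest, at (-20, 0, 18) mm of its frame: the corner. A cover stands on edge here, handle up: rim on the ledge rods, crown against the back, mouth to +x and 20 degrees up. Set on the ledge upright, it leans back by itself. The middle cover comes to rest with its origin about 16 mm to -x and 54 mm above this point. Axes as the rest's.
- tip_cleaner: Bystander: black round cup with brass wool, 65 mm across, 39 mm tall.
- cutters_green: Bystander: side cutters with green handles, 115 mm long, lying flat.
- screwdriver_red: Bystander: small screwdriver with a red handle, 134 mm long.
- esd_brush: Bystander: black brush, 133 mm long.

How it is judged (in metres and radians):
On the way, in this order (a step that is already met when the one before it is completed fails the run):
1. the middle cover is seated underside up inside the large cover (horizontal distance between middle_cover and large_cover below 0.01 m and z of middle_cover in the frame of large_cover between 0 and 0.008 m and angle between middle_cover's own z axis and vertical below 0.14 rad and linear speed of middle_cover below 0.03 m/s), for 0.2 s.
2. the small cover is seated underside up inside the middle cover (horizontal distance between small_cover and middle_cover below 0.01 m and z of small_cover in the frame of middle_cover between 0 and 0.008 m and angle between small_cover's own z axis and vertical below 0.14 rad and linear speed of small_cover below 0.03 m/s), for 0.2 s.
At the end, for the whole second after the job is handed in: Large, middle and small cover nested underside up: each level within 8 degrees, crown within 10 mm sideways and 8 mm in height of the crown below; large cover and short pot within 30 mm of where they stood, level and upright within 0.1 rad; all at rest (horizontal distance between middle_cover and large_cover below 0.01 m and z of middle_cover in the frame of large_cover between 0 and 0.008 m and angle between each of middle_cover, small_cover's own z axis and vertical below 0.14 rad and horizontal distance between small_cover and middle_cover below 0.01 m and z of small_cover in the frame of middle_cover between 0 and 0.008 m and distance of each of large_cover, short_pot from where it was at the start of the episode below 0.03 m and angle between each of large_cover, short_pot's own z axis and vertical below 0.1 rad and linear speed of each of large_cover, middle_cover, small_cover below 0.02 m/s); the robot touches nothing.
It fails at once if the cutters or the screwdriver are shifted by more than 40 mm (distance of any of cutters_green, screwdriver_red from where it was at the start of the episode above 0.04 m).
It fails at once if a cover is dropped or banged onto the stack (impact above 40 N) (contact force between middle_cover and large_cover above 40 N or contact force between small_cover and middle_cover above 40 N).
It fails at once if the short pot is tipped by more than 0.35 rad (angle between short_pot's own z axis and vertical above 0.35 rad).
It also fails if it takes over 72 s, if anything falls off the work surface, if the arm or the gripper's body presses on something with over 40 N, if the wrist force passes 120 N, or if a joint passes its speed limit or range.

## Working session

There is one attempt and no reset: what is moved stays moved. The work goes in short steps, Python scripts to look and compute and a tool call to move; the robot and the scene stay as the last step left them, time stands still between calls to the robot, and variables do not carry over. Pictures are saved under pics/ and viewed, at most 10 in all, crops included, and the job is handed in when it is done.

Besides the shell and the picture viewer there is one more tool, called after ">>>" in YAML: its name, and indented under it one key for each argument. send_rows: Moves the arm, as the interface text tells. Its arguments: {"type":"object","properties":{"commands":{"type":"array","items":{"type":"array","items":{"type":"number"}}}},"required":["commands"]}

```bash
mkdir -p pics; ls
python3 - <<'E'
from rig import read_state, optics
import cv2,json,numpy as np
s=read_state();print(s['time_s'],s['position'],np.round(s['tcp_rot'],3))
for n in('top','side'):
    c=optics.capture(n);cv2.imwrite(f'pics/{n}0.png',c['image']);print(n,np.round(c['intrinsics'],1).tolist(),np.round(c['extrinsics'],3).tolist())
c=optics.capture('wrist');print(np.round(c['T_tool_cam'],4).tolist())
E
```

```text
pics
0.0 [ 0.25514745 -0.56973261  0.22156671] [[ 0.913  0.408 -0.001]
 [ 0.408 -0.913  0.002]
 [ 0.    -0.002 -1.   ]]
top [[460.2, 0.0, 280.0], [0.0, 460.2, 210.4], [0.0, 0.0, 1.0]] [[-0.003, -1.0, -0.017, 0.034], [-0.99, 0.006, -0.143, 0.547], [0.143, 0.016, -0.99, 1.222], [0.0, 0.0, 0.0, 1.0]]
side [[396.0, 0.0, 280.4], [0.0, 396.0, 211.3], [0.0, 0.0, 1.0]] [[0.997, 0.073, -0.023, -0.525], [0.02, -0.536, -0.844, 0.065], [-0.075, 0.841, -0.536, 1.262], [0.0, 0.0, 0.0, 1.0]]
[[0.0013, -0.9708, -0.2399, 0.0645], [1.0, 0.0012, 0.0007, -0.0004], [-0.0004, -0.2399, 0.9708, -0.1633], [0.0, 0.0, 0.0, 1.0]]
```

View pics/top0.png

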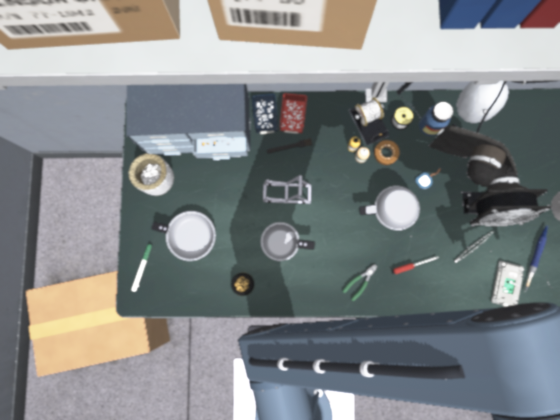

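View pics/side0.png

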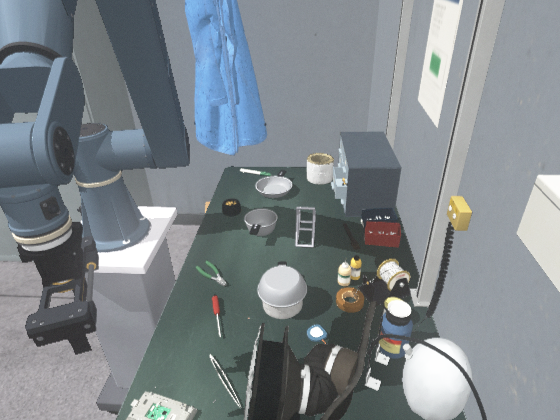

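```bash
cat > h.py <<'E'
import numpy as np,cv2
from rig import read_state, optics
def cam(n):
    s=read_state(); c=optics.capture(n); K=np.array(c['intrinsics']) 
    if n=='wrist':
        T=np.eye(4);T[:3,:3]=s['tcp_rot'];T[:3,3]=s['position'];E=np.linalg.inv(T@np.array(c['T_tool_cam']))
    else:E=np.array(c['extrinsics'])
    return c['image'],K,E
def ray(K,E,uv,z):
    d=E[:3,:3].T@np.linalg.inv(K)@[uv[0],uv[1],1];o=-E[:3,:3].T@E[:3,3]
    return o+d*(z-o[2])/d[2]
def proj(K,E,P):
    p=np.asarray(P)@E[:3,:3].T+E[:3,3];p=p@K.T;return p[...,:2]/p[...,2:]
E
python3 - <<'E'
from h import *
im,K,E=cam('top')
f=lambda x,y,w,h:cv2.resize(im[y:y+h,x:x+w],None,fx=5,fy=5,interpolation=cv2.INTER_CUBIC)
a=np.vstack([np.hstack([f(150,205,80,60),f(242,215,80,60)]),np.hstack([f(350,178,80,60),f(248,165,80,60)])])
cv2.imwrite('pics/crop.png',a)
for n,uv,z in[('large',(190,236),.028),('lh',(162,228),.032),('small',(280,241),.046),('sh',(305,245),.05),('mid',(397,208),.075),('mh',(370,210),.048),('rest',(288,190),0),('tall',(152,173),.089),('shelf',(280,80),.3),('tip',(242,285),.039)]:print(n,ray(K,E,uv,z).round(3))
E
```

```text
large [0.479 0.28  0.028]
lh [0.501 0.357 0.032]
small [0.463 0.031 0.046]
sh [ 0.451 -0.036  0.05 ]
mid [ 0.547 -0.28   0.075]
mh [ 0.545 -0.213  0.048]
rest [0.611 0.009 0.   ]
tall [0.643 0.373 0.089]
shelf [0.807 0.026 0.3  ]
tip [0.345 0.134 0.039]
```

View pics/crop.png

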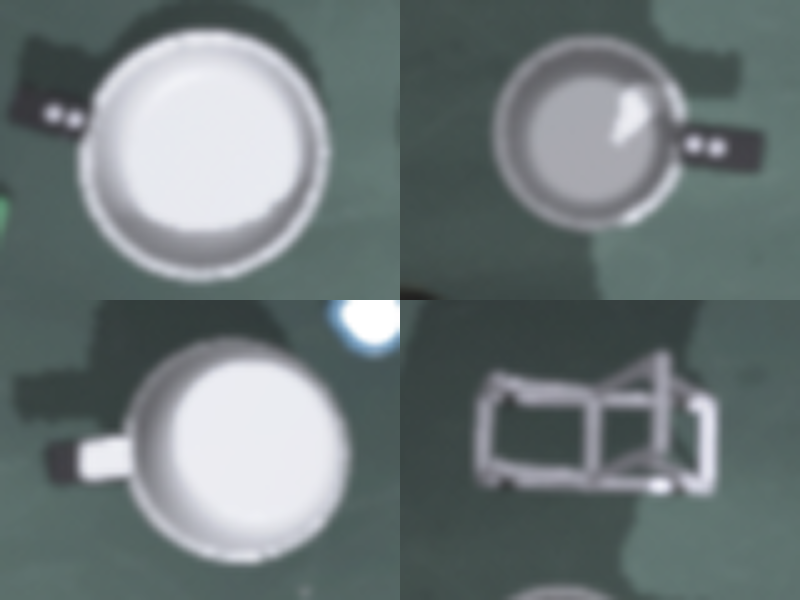

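```bash
cat >> h.py <<'E'
from scipy.spatial.transform import Rotation as Ro
def wrist(Rt,q1,s23):
    A=(Ro.from_euler('z',q1,degrees=True)*Ro.from_euler('y',s23,degrees=True)).inv()*Ro.from_matrix(Rt)
    e=A.as_euler('ZYZ',degrees=True); q=[e[0],e[1],e[2]-90]
    return np.round([[(q[0]+82)%360-82,q[1],(q[2]+180)%360-180],[(q[0]+180+82)%360-82,-q[1],(q[2]+360)%360-180]],0).tolist()
def frame(y,z):
    y=np.array(y,float);z=np.array(z,float);z/=np.linalg.norm(z);y=y-z*(y@z);y/=np.linalg.norm(y);return np.c_[np.cross(y,z),y,z]
E
python3 - <<'E'
from h import *
c,s=lambda a:np.cos(np.radians(a)),lambda a:np.sin(np.radians(a))
print('check',wrist(read_state()['tcp_rot'],-76.117,112.312))
for n,ang,q1 in[('pickmid',-180+30,0),('pickmid45',-180+45,-5),('rest1 b30',-40,-10),('rest1 b45',-25,-10),('rest2',-115,5),('rest2 70',-90,0),('place',-45,5),('place b=70',-70,15)]:
  for y in(1,-1): print(n,y,[wrist(frame([y,0,0],[0,c(ang),s(ang)]),q1,S) for S in(100,125)])
E
```

```text
check [[0.0, 68.0, -10.0], [180.0, -68.0, 170.0]]
pickmid 1 [[[-60.0, 85.0, 9.0], [120.0, -85.0, -171.0]], [[-65.0, 73.0, 31.0], [115.0, -73.0, -149.0]]]
pickmid -1 [[[-60.0, 85.0, -171.0], [120.0, -85.0, 9.0]], [[-65.0, 73.0, -149.0], [115.0, -73.0, 31.0]]]
pickmid45 1 [[[-46.0, 79.0, 4.0], [134.0, -79.0, -176.0]], [[-52.0, 63.0, 24.0], [128.0, -63.0, -156.0]]]
pickmid45 -1 [[[-46.0, 79.0, -176.0], [134.0, -79.0, 4.0]], [[-52.0, 63.0, -156.0], [128.0, -63.0, 24.0]]]
rest1 b30 1 [[[49.0, 91.0, -14.0], [229.0, -91.0, 166.0]], [[51.0, 75.0, -33.0], [231.0, -75.0, 147.0]]]
rest1 b30 -1 [[[49.0, 91.0, 166.0], [229.0, -91.0, -14.0]], [[51.0, 75.0, 147.0], [231.0, -75.0, -33.0]]]
rest1 b45 1 [[[64.0, 95.0, -13.0], [244.0, -95.0, 167.0]], [[64.0, 83.0, -36.0], [244.0, -83.0, 144.0]]]
rest1 b45 -1 [[[64.0, 95.0, 167.0], [244.0, -95.0, -13.0]], [[64.0, 83.0, 144.0], [244.0, -83.0, -36.0]]]
rest2 1 [[[-25.0, 83.0, 9.0], [155.0, -83.0, -171.0]], [[-29.0, 61.0, 21.0], [151.0, -61.0, -159.0]]]
rest2 -1 [[[-25.0, 83.0, -171.0], [155.0, -83.0, 9.0]], [[-29.0, 61.0, -159.0], [151.0, -61.0, 21.0]]]
rest2 70 1 [[[0.0, 80.0, 0.0], [180.0, -80.0, -180.0]], [[0.0, 55.0, 0.0], [180.0, -55.0, -180.0]]]
rest2 70 -1 [[[0.0, 80.0, -180.0], [180.0, -80.0, 0.0]], [[0.0, 55.0, -180.0], [180.0, -55.0, 0.0]]]
place 1 [[[46.0, 79.0, -4.0], [226.0, -79.0, 176.0]], [[52.0, 63.0, -24.0], [232.0, -63.0, 156.0]]]
place -1 [[[46.0, 79.0, 176.0], [226.0, -79.0, -4.0]], [[52.0, 63.0, 156.0], [232.0, -63.0, -24.0]]]
place b=70 1 [[[20.0, 76.0, 11.0], [200.0, -76.0, -169.0]], [[25.0, 52.0, 0.0], [205.0, -52.0, -180.0]]]
place b=70 -1 [[[20.0, 76.0, -169.0], [200.0, -76.0, 11.0]], [[25.0, 52.0, -180.0], [205.0, -52.0, 0.0]]]
```

>>> send_rows:
  commands:
    - [0,0,0,0,0,-3,1]
    - [0,0,0,0,0,-4,1]
    - [0,0,-13.2,17.5,-15.9,-4.3,1]
    - [0,0,-13.2,17.5,-15.9,-4.3,1]
    - [0,0,-13.2,17.5,-15.9,-4.3,1]
    - [0,0,-13.2,17.5,-15.9,-4.3,1]
    - [0,0,-13.2,17.5,-15.9,-4.3,1]
    - [0,0,-13.2,17.5,-15.9,-4.3,1]
    - [0,0,-13.2,17.5,-15.9,-4.3,1]
    - [0,0,-13.2,17.5,-15.9,-4.3,1]
    - [0,0,-13.2,17.5,-15.9,-4.3,1]
    - [0,0,-13.2,17.5,-15.9,-4.3,1]
    - [0,0,-13.2,17.5,-15.9,-4.3,1]
    - [0,0,-13.2,17.5,-15.9,-4.3,1]
    - [0,0,-13.2,17.5,-15.9,-4.3,1]
    - [0,0,-13.2,17.5,-15.9,-4.3,1]
    - [0,0,-13.2,17.5,-15.9,-4.3,1]
    - [0,0,-13.2,17.5,-15.9,-4.3,1]
    - [0,0,-13.2,17.5,-15.9,-4.3,1]
    - [0,0,-13.2,17.5,-15.9,-4.3,1]

```text
time_s: 1.87
position: [0.5418, 0.0856, 0.3519]
tcp_rot: [[-0.009, 1.0, 0.003], [1.0, 0.008, 0.004], [0.004, 0.003, -1.0]]
force: [0.3, -1.6, 0.4]
opening: 1.003
grasp_force: 0.0
```

Run:
```python
from h import *
s=read_state();print(s['time_s'],s['position'],s['tcp_rot'].round(3),s['joint_positions'],s['qvel'],sep='\n')
im,K,E=cam('wrist');cv2.imwrite('pics/w1.png',im);np.savez('w1.npz',K=K,E=E,im=im)
print(K)
```

```text
1.8667
[0.54175184 0.08563227 0.35188282]
[[-0.009  1.     0.003]
 [ 1.     0.008  0.004]
 [ 0.004  0.003 -1.   ]]
[-2.81968077 16.78327048 83.12714671  0.22459303 79.92467131 -3.34536223]
[-1.76267324 -0.03602174  1.36487017 -5.34174012  1.69173151 -1.53869849]
[[327.71444944   0.         274.17483853]
 [  0.         327.71444944 202.50610715]
 [  0.           0.           1.        ]]
```

View pics/w1.png

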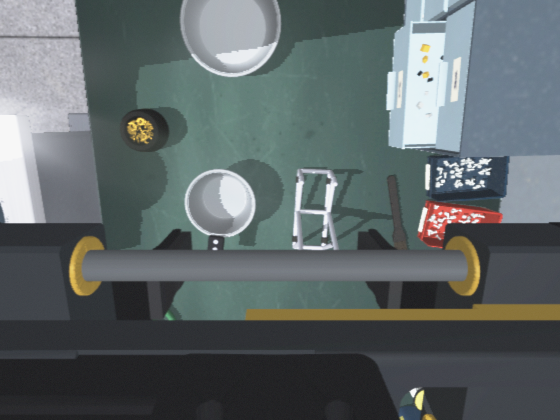

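```bash
cat > fit.py <<'E'
from h import *
from scipy.optimize import minimize
seg=[]
for y in(-24,24):
    seg+=[((-20,y,18),(-55.9,y,116.7)),((-20,y,18),(36.4,y,38.5)),((36.4,y,38.5),(31.6,y,51.7)),((-85,y,3.5),(42,y,3.5))]
P=np.vstack([np.linspace(a,b,40) for a,b in seg])/1000
def rot(yaw):return np.array([[np.cos(yaw),-np.sin(yaw),0],[np.sin(yaw),np.cos(yaw),0],[0,0,1]])
w=np.load('w1.npz');views=[(w['im'],w['K'],w['E'],(285,160,345,229)),(*cam('top'),(338-95,178,398-95+10,272))]
views[1]=views[1][:3]+((336-93,236-70,336-45,205),)
def bright(im,roi):
    g=cv2.cvtColor(im,cv2.COLOR_BGR2GRAY);m=np.zeros_like(g);x0,y0,x1,y1=roi
    h=cv2.morphologyEx(g,cv2.MORPH_TOPHAT,np.ones((7,7)))
    m[y0:y1,x0:x1]=(h[y0:y1,x0:x1]>25);return m
DT=[]
for im,K,E,roi in views:
    m=bright(im,roi);DT.append((cv2.distanceTransform(1-m,cv2.DIST_L2,5),K,E,roi,np.argwhere(m)[:,::-1]))
from scipy.spatial import cKDTree
def cost(p):
    W=P@rot(p[2]).T+[p[0],p[1],0];c=0
    for d,K,E,r,pts in DT:
        uv=proj(K,E,W);ins=(uv[:,0]>r[0])&(uv[:,0]<r[2])&(uv[:,1]>r[1])&(uv[:,1]<r[3]);u=uv[ins]
        v=cv2.remap(d,u[:,:1].astype('f'),u[:,1:].astype('f'),cv2.INTER_LINEAR)
        c+=np.minimum(v,6).mean()+0.5*np.minimum(cKDTree(uv).query(pts)[0],6).mean()
    return c
best=min((minimize(cost,[x,y,np.pi/2+a],method='Nelder-Mead',options=dict(initial_simplex=[[x,y,np.pi/2+a],[x+.01,y,np.pi/2+a],[x,y+.01,np.pi/2+a],[x,y,np.pi/2+a+.08]])) for x in(.6,.615) for y in(.0,.02,-.02) for a in(-.1,.05)),key=lambda r:r.fun)
p=best.x;print('rest',p[:2].round(4),np.degrees(p[2]).round(1),best.fun,'seat',(rot(p[2])@[-.02,0,.018]+[p[0],p[1],0]).round(4))
# covers: rim circle fit on edges
def ring(im,K,E,c0,z,r,pad=8):
    g=cv2.Canny(im,40,110);pts=np.argwhere(g)[:,::-1];t=np.linspace(0,2*np.pi,180)
    C=lambda c:proj(K,E,np.c_[c[0]+r*np.cos(t),c[1]+r*np.sin(t),0*t+z])
    d=cv2.distanceTransform((g==0).astype(np.uint8),cv2.DIST_L2,5)
    def f(c):
        u=C(c);k=(u[:,0]>0)&(u[:,0]<558)&(u[:,1]>0)&(u[:,1]<228+1000*(E[2,3]>1))
        return np.minimum(cv2.remap(d,u[k,:1].astype('f'),u[k,1:].astype('f'),cv2.INTER_LINEAR),4).mean()
    b=min((minimize(f,[c0[0]+a,c0[1]+b],method='Nelder-Mead',options=dict(initial_simplex=np.array([c0,c0,c0])+[a,b]+[[0,0],[.004,0],[0,.004]])) for a in(-.006,0,.006) for b in(-.006,0,.006)),key=lambda r:r.fun)
    return b.x.round(4),round(b.fun,2)
for n,c,z,r in[('small',(.463,.031),.046,.05),('large',(.479,.28),.028,.066),('mid',(.547,-.28),.052,.058)]:
    print(n,'top',ring(*views[1][:3],c,z,r),'' if n=='mid' else ring(*views[0][:3],c,z,r))
out=[]
for (im,K,E,roi) in views:
    k=8;x0,y0,x1,y1=roi;x0-=5;y0-=5;x1+=5;y1=y0+min(70,y1-y0+20)
    o=cv2.resize(im[y0:y1,x0:x1],None,fx=k,fy=k)
    for a,b in seg:
        q=proj(K,E,np.array([a,b])/1000@rot(p[2]).T+[p[0],p[1],0]);q=((q-[x0,y0]+.5)*k-.5).astype(int);cv2.line(o,tuple(map(int,q[0])),tuple(map(int,q[1])),(0,0,255),1)
    out.append(cv2.resize(o,(390,500)))
cv2.imwrite('pics/fit.png',np.hstack(out))
E
python3 fit.py
```

```text
rest [0.6013 0.0085] 88.5 3.108404158696347 seat [ 0.6008 -0.0115  0.018 ]
small top (array([0.4655, 0.0477]), np.float64(1.11)) (array([0.4593, 0.0338]), np.float64(0.44))
large top (array([0.4809, 0.2829]), np.float64(1.49)) (array([0.4833, 0.2795]), np.float64(0.52))
mid top (array([ 0.5479, -0.2863]), np.float64(0.71))
```

View pics/fit.png

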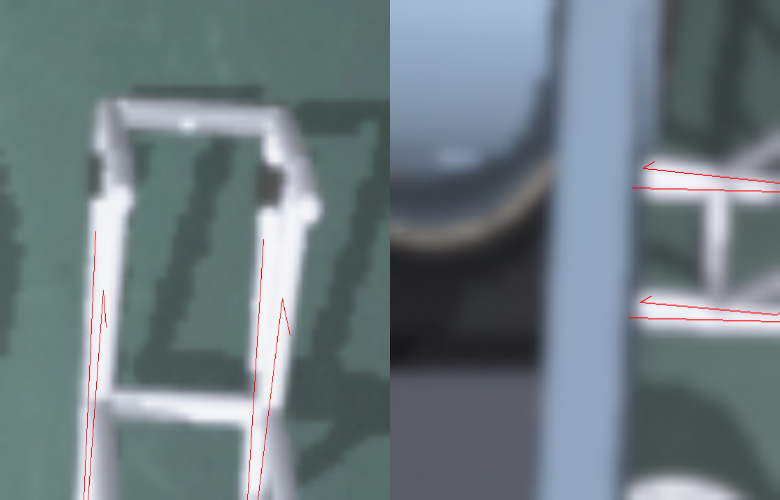

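```bash
cat > fit2.py <<'E'
from h import *
from scipy.optimize import least_squares
w=np.load('w1.npz');im0=cv2.imread('pics/top0.png');c=optics.capture('top');Kt,Et=np.array(c['intrinsics']),np.array(c['extrinsics'])
np.savez('top.npz',K=Kt,E=Et)
def rot(yaw):return np.array([[np.cos(yaw),-np.sin(yaw),0],[np.sin(yaw),np.cos(yaw),0],[0,0,1]])
W=[((42,-24,3.5),(330.3,170.7)),((42,24,3.5),(298.8,169.7)),((31.6,-24,51.7),(336,184.7)),((31.6,24,51.7),(301.5,183)),((-20,-24,18),(326.7,212.7)),((-20,24,18),(298.8,211.7))]
T=[((-85,-24,3.5),(707,402)),((-85,24,3.5),(707,488)),((-20,-24,18),(593,392)),((-20,24,18),(593,478)),((-55.9,-24,116.7),(661,354))]
T=[(a,(248+(b[0]-399.5)/5-.5,165+(b[1]-299.5)/5-.5)) for a,b in T]
def f(p,sel):
    r=[]
    for L,K,E in sel:
        q=proj(K,E,np.array([a for a,_ in L])/1000@rot(p[2]).T+[p[0],p[1],0]);r.append((q-[b for _,b in L]).ravel())
    return np.concatenate(r)
A=(W,w['K'],w['E']);B=(T,Kt,Et)
for n,s in(('w',[A]),('t',[B]),('both',[A,B])):
    r=least_squares(f,[.61,.02,1.57],args=(s,));p=r.x
    print(n,p[:2].round(4),np.degrees(p[2]).round(1),'seat',(rot(p[2])@[-.02,0,0]+[p[0],p[1],0])[:2].round(4),'res',np.round(r.fun,1))
# ring fit by contour
def ring(im,K,E,c0,z,r,rmax=1e9):
    g=cv2.Canny(im,30,90);pts=np.argwhere(g)[:,::-1].astype(float)
    pts=pts[(pts[:,1]<rmax)]
    wp=np.array([ray(K,E,p,z)[:2] for p in pts[np.linalg.norm(pts-proj(K,E,np.array([*c0,z])),axis=1)<90]])
    c=np.array(c0)
    for tol in(.01,.006,.004,.003):
        d=np.hypot(*(wp-c).T)-r;k=abs(d)<tol
        s=least_squares(lambda c:np.hypot(*(wp[k]-c).T)-r,c,loss='soft_l1',f_scale=.001);c=s.x
    return c.round(4),k.sum()
for n,c,z,r in[('small',(.463,.031),.046,.05),('large',(.479,.28),.028,.066),('mid',(.547,-.28),.052,.058)]:
    print(n,'top',ring(im0,Kt,Et,c,z,r),'' if n=='mid' else ring(w['im'],w['K'],w['E'],c,z,r,226))
q=lambda x,y,x0,y0:(x0+(x+.5)/5-.5,y0+(y+.5)/5-.5)
print('mh end',ray(Kt,Et,q(45,163,350,178),.048),'sh end',ray(Kt,Et,q(365,150,242,215),.05),ray(w['K'],w['E'],(215.5,249),.05),'lh end',ray(Kt,Et,q(12,103,150,205),.032))
E
python3 fit2.py
```

```text
w [0.6047 0.0347] 87.9 seat [0.6039 0.0147] res [-0.3  1.3  0.8  0.9 -1.  -0.7  0.2 -0.5  1.5 -0.3 -1.1 -0.6]
t [0.6038 0.0344] 88.1 seat [0.6032 0.0144] res [ 0.2 -0.1 -0.2 -0.6  0.1  0.3 -0.4 -0.1  0.2  0.6]
both [0.6045 0.0346] 87.7 seat [0.6037 0.0146] res [-0.3  1.4  0.7  0.9 -1.  -0.6  0.2 -0.5  1.3 -0.2 -1.2 -0.7  0.2 -0.2
 -0.3 -0.7  0.1  0.1 -0.5 -0.3  0.2  0.4]
small top (array([0.4609, 0.0274]), np.int64(112)) (array([0.4622, 0.0353]), np.int64(235))
large top (array([0.4847, 0.28  ]), np.int64(150)) (array([0.4805, 0.2791]), np.int64(354))
mid top (array([ 0.5476, -0.2863]), np.int64(113)) 
mh end [ 0.54508448 -0.1823848   0.048     ] sh end [ 0.45208561 -0.06158694  0.05      ] [ 0.4545185  -0.03634532  0.05      ] lh end [0.50882955 0.38472047 0.032     ]
```

```bash
cat >> h.py <<'E'
def go(Rt,G,back=0.,show=True):
    """grasp point G, orientation Rt -> units from present pose"""
    s=read_state();R0=s['tcp_rot'];P=np.array(G)+Rt[:,2]*(.019-back)
    rv=Ro.from_matrix(R0.T@Rt).as_rotvec(degrees=True)/5;t=R0.T@(P-s['position'])/.03
    print(np.round(rv,2).tolist(),np.round(t,2).tolist())
def tool(h,beta):
    """h: horizontal unit dir (deg) of tool approach, beta deg below horizontal; y horizontal, 90deg clockwise/ccw so that y~+X for h=+-90"""
    h=np.radians(h);b=np.radians(beta);d=np.array([np.cos(h),np.sin(h),0]);z=d*np.cos(b)-np.array([0,0,np.sin(b)])
    y=np.array([d[1],-d[0],0]); y=y if y[0]>0 else -y
    return frame(y,z)
E
python3 - <<'E'
from h import *
R=tool(-88.6,50);G=[.5455,-.2,.048]
go(R,np.array(G)+[0,0,.15],.1);go(R,G,.1);go(R,G)
E
```

```text
[-0.1, -7.99, -0.22] [-7.59, 0.14, 3.04]
[-0.1, -7.99, -0.22] [-7.58, 0.15, 8.04]
[-0.1, -7.99, -0.22] [-9.72, 0.2, 10.59]
```

>>> send_rows:
  commands:
    - [-0.1,-8,-0.2,-7.6,0.15,3,1]
    - [-0.1,-8,-0.2,-7.6,0.15,3,1]
    - [-0.1,-8,-0.2,-7.6,0.15,3,1]
    - [-0.1,-8,-0.2,-7.6,0.15,3,1]
    - [-0.1,-8,-0.2,-7.6,0.15,3,1]
    - [-0.1,-8,-0.2,-7.6,0.15,3,1]
    - [-0.1,-8,-0.2,-7.6,0.15,5,1]
    - [-0.1,-8,-0.2,-7.6,0.15,6,1]
    - [-0.1,-8,-0.2,-7.6,0.15,7,1]
    - [-0.1,-8,-0.2,-7.6,0.15,8,1]
    - [-0.1,-8,-0.2,-7.6,0.15,8,1]
    - [-0.1,-8,-0.2,-7.6,0.15,8,1]
    - [-0.1,-8,-0.2,-7.6,0.15,8,1]
    - [-0.1,-8,-0.2,-7.6,0.15,8,1]

```text
time_s: 3.18
position: [0.5458, -0.1494, 0.1142]
tcp_rot: [[-0.011, 1.0, 0.018], [0.765, 0.02, -0.643], [-0.644, 0.006, -0.765]]
force: [0.6, -0.2, 0.1]
opening: 1.001
grasp_force: 0.0
```

Run:
```python
from h import *
s=read_state();print(s['position'],s['joint_positions'].round(1),s['force'])
R=tool(-88.6,50);G=[.5455,-.2,.048]
go(R,G)
im,K,E=cam('wrist');cv2.imwrite('pics/w2.png',im)
for P in[(.5476,-.284,.089),(.5455,-.202,.048),(.545,-.182,.048),(.5455,-.202,.052)]:print(proj(K,E,np.array(P)).round(0))
a,K,E=cam('side');x=proj(K,E,np.array(G)).astype(int);cv2.imwrite('pics/s2.png',np.hstack([cv2.resize(im,(400,300)),cv2.resize(a[x[1]-45:x[1]+45,x[0]-60:x[0]+60],(400,300))]))
```

```text
[ 0.5458293  -0.14944628  0.11417921] [ -6.8  39.8 101.7 -57.7  48.9  35.8] [ 0.6291245  -0.18111321  0.05022401]
[0.03, 0.01, -0.09] [0.13, -0.06, 3.41]
[273. 293.]
[272. 203.]
[272. 187.]
[272. 208.]
```

View pics/s2.png

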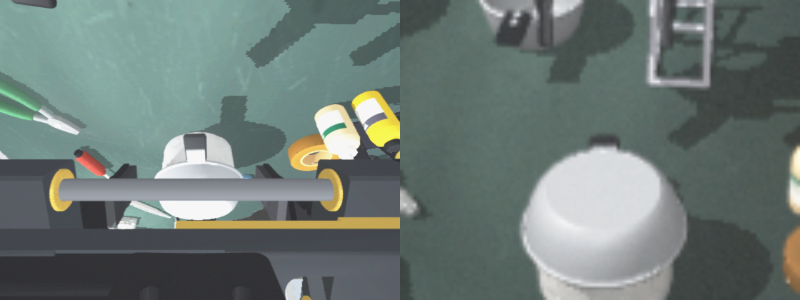

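>>> send_rows:
  commands:
    - [0,0,-0.1,0.13,0,1,1]
    - [0,0,-0.1,0.13,0,2,1]
    - [0,0,-0.1,0.13,0,2.6,1]
    - [0,0,-0.1,0.13,0,3.1,1]
    - [0,0,-0.1,0.13,0,3.4,1]
    - [0,0,-0.1,0.13,0,3.4,1]
    - [0,0,-0.1,0.13,0,3.4,1]
    - [0,0,-0.1,0.13,0,3.4,0.45]
    - [0,0,-0.1,0.13,0,3.4,0.3]
    - [0,0,-0.1,0.13,0,3.4,0.1]
    - [0,0,-0.1,0.13,0,3.4,0.1]
    - [0,0,-0.1,0.13,0,3.4,0.1]
    - [0,0,-0.1,0.13,0,3.4,0.1]
    - [0,0,-0.1,0.13,0,3.4,0.1]
    - [0,0,-0.1,0.13,0,3.4,0.1]

```text
time_s: 4.53
position: [0.5461, -0.2111, 0.0309]
tcp_rot: [[-0.023, 1.0, 0.015], [0.766, 0.028, -0.643], [-0.643, -0.003, -0.766]]
force: [-0.8, -1.2, -0.1]
opening: 0.479
grasp_force: 0.0
```

Run:
```python
from h import *
s=read_state();print(s['position'],s['joint_positions'].round(1),s['force'],s['opening'],s['grasp_force'],s['tcp_rot'].round(3).tolist())
print((s['position']-.019*s['tcp_rot'][:,2]).round(4), (s['tcp_rot'].T@[0,0,1]).round(3))
```

```text
[ 0.54610267 -0.2111178   0.03090699] [-13.4  48.6 102.5 -70.   41.4  44.8] [-0.79866385 -1.19989903 -0.0602645 ] 0.47870663331096325 0.0 [[-0.023, 1.0, 0.015], [0.766, 0.028, -0.643], [-0.643, -0.003, -0.766]]
[ 0.5458 -0.1989  0.0455] [-0.643 -0.003 -0.766]
```

>>> send_rows:
  commands:
    - [0,0,0,0,0,0,0.1]
    - [0,0,0,0,0,0,0.1]
    - [0,0,0,0,0,0,0.1]
    - [0,0,0,0,0,0,0.1]
    - [0,0,0,0,0,0,0.1]
    - [0,0,0,0,0,0,0.1]
    - [0,0,0,0,0,0,0.1]
    - [0,0,0,0,0,0,0.1]
    - [0,0,0,0,0,0,0.1]

```text
time_s: 5.28
position: [0.5465, -0.2112, 0.031]
tcp_rot: [[-0.023, 1.0, 0.016], [0.766, 0.028, -0.643], [-0.643, -0.003, -0.766]]
force: [1.7, -0.0, -0.7]
opening: 0.273
grasp_force: 29.6
```

>>> send_rows:
  commands:
    - [0,0,0,-0.1,0,-0.12,0.1]
    - [0,0,0,-0.2,0,-0.24,0.1]
    - [0,0,0,-0.35,0,-0.42,0.1]
    - [0,0,0,-0.5,0,-0.6,0.1]
    - [0,0,0,-0.7,0,-0.84,0.1]
    - [0,0,0,-1.0,0,-1.2,0.1]
    - [0,0,0,-1.4,0,-1.67,0.1]
    - [0,0,0,-1.8,0,-2.15,0.1]
    - [0,0,0,-2.2,0,-2.63,0.1]
    - [0,0,0,-2.6,0,-3.1,0.1]
    - [0,0,0,-2.9,0,-3.45,0.1]
    - [0,0,0,-2.9,0,-3.45,0.1]
    - [0,0,0,-2.9,0,-3.45,0.1]

```text
time_s: 6.37
position: [0.5466, -0.2111, 0.1673]
tcp_rot: [[-0.021, 1.0, 0.017], [0.766, 0.027, -0.643], [-0.643, -0.001, -0.766]]
force: [0.2, 0.5, -1.9]
opening: 0.274
grasp_force: 29.7
```

Run:
```python
from h import *
s=read_state();print(s['position'],s['joint_positions'].round(1),s['force'],s['opening'],s['grasp_force'],s['tcp_rot'].round(3).tolist())
im,K,E=cam('wrist');a,K,E=cam('side')
b,_,_=cam('top')
cv2.imwrite('pics/s3.png',np.hstack([cv2.resize(im,(400,300)),cv2.resize(a[200:350,180:380],(400,300))]))
```

```text
[ 0.54664931 -0.21114855  0.16733764] [-13.4  34.5 100.4 -55.6  48.9  24.6] [ 0.21918912  0.52129319 -1.93525942] 0.2739320520303247 29.694774418409793 [[-0.021, 1.0, 0.017], [0.766, 0.027, -0.643], [-0.643, -0.001, -0.766]]
```

View pics/s3.png

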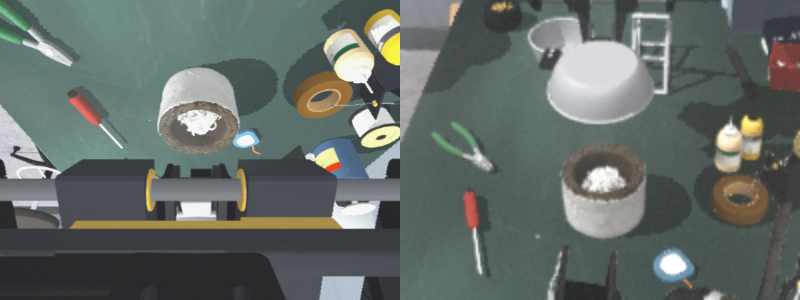

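```bash
cat >> h.py <<'E'
# rest geometry (measured)
seat=np.array([.6037,.0146,.018]);xr=np.array([np.cos(np.radians(88)),np.sin(np.radians(88)),0]);Z=np.array([0,0,1.])
c20,s20=np.cos(np.radians(20)),np.sin(np.radians(20))
zc=c20*xr+s20*Z;xc=-s20*xr+c20*Z;O=seat-.016*xr+.054*Z
E
python3 - <<'E'
from h import *
R=tool(88,20);G=O+.085*xc+.0435*zc;print(G)
go(R,G+.12*xc+.004*zc);go(R,G+.004*zc)
E
```

```text
[0.60355359 0.01040747 0.16675175]
[-0.29, 21.98, 0.79] [2.77, 2.07, -7.09]
[-0.29, 21.98, 0.79] [6.23, 2.17, -5.08]
```

>>> send_rows:
  commands:
    - [0,0,0,-0.6,0,-0.7,0.1]
    - [0,0,0,-1.2,0,-1.4,0.1]
    - [0,0,0,-1.8,0,-2.1,0.1]
    - [0,0,0,-2.36,0,-2.8,0.1]
    - [-0.02,1.37,0.05,-2.04,0.13,-3.07,0.1]
    - [-0.04,2.75,0.1,-1.72,0.26,-3.34,0.1]
    - [-0.05,4.12,0.15,-1.4,0.39,-3.6,0.1]
    - [-0.07,5.5,0.2,-1.08,0.52,-3.87,0.1]
    - [-0.09,6.87,0.25,-0.76,0.65,-4.14,0.1]
    - [-0.11,8.24,0.3,-0.44,0.78,-4.41,0.1]
    - [-0.13,9.62,0.35,-0.12,0.91,-4.68,0.1]
    - [-0.14,10.99,0.4,0.2,1.03,-4.94,0.1]
    - [-0.16,12.37,0.44,0.53,1.16,-5.21,0.1]
    - [-0.18,13.74,0.49,0.85,1.29,-5.48,0.1]
    - [-0.2,15.11,0.54,1.17,1.42,-5.75,0.1]
    - [-0.22,16.49,0.59,1.49,1.55,-6.02,0.1]
    - [-0.24,17.86,0.64,1.81,1.68,-6.29,0.1]
    - [-0.25,19.24,0.69,2.13,1.81,-6.55,0.1]
    - [-0.27,20.61,0.74,2.45,1.94,-6.82,0.1]
    - [-0.29,21.98,0.79,2.77,2.07,-7.09,0.1]

```text
time_s: 8.18
position: [0.6035, -0.0099, 0.2742]
tcp_rot: [[0.012, 0.999, 0.034], [0.339, -0.036, 0.94], [0.941, 0.0, -0.339]]
force: [0.1, 0.8, -1.2]
opening: 0.271
grasp_force: 29.8
```

>>> send_rows:
  commands:
    - [0,0,0,0,0,0,0.1]
    - [0,0,0,0,0,0,0.1]
    - [0,0,0,0,0,0,0.1]
    - [0,0,0,0,0,0,0.1]

```text
time_s: 8.52
position: [0.6037, -0.0095, 0.2764]
tcp_rot: [[0.008, 0.999, 0.034], [0.346, -0.034, 0.938], [0.938, 0.004, -0.346]]
force: [-0.2, -0.2, -0.8]
opening: 0.269
grasp_force: 29.9
```

Run:
```python
from h import *
s=read_state();print(s['position'],s['joint_positions'].round(1),s['force'],s['opening'],s['grasp_force'],s['tcp_rot'].round(3).tolist())
R=tool(88,20);G=O+.085*xc+.0435*zc
go(R,G+.12*xc+.004*zc);go(R,G+.004*zc)
im,K,E=cam('side');im2,K2,E2=cam('top')
np.savez('r1.npz',a=im,b=im2,Ks=K,Es=E)
# predicted cover outline from grasp pose
g=s['position']-.019*s['tcp_rot'][:,2];o=g-.085*xc-.0435*zc;yc=np.cross(zc,xc);t=np.linspace(0,2*np.pi,60)
k=2
vis=[]
for i,KK,EE in((im,K,E),(im2,K2,E2)):
    for r,h in((.058,.037),(.041,0)):
        q=proj(KK,EE,o+h*zc+r*np.outer(np.cos(t),xc)+r*np.outer(np.sin(t),yc));cv2.polylines(i,[(q*8).astype(int)],True,(0,0,255),1,cv2.LINE_AA,3)
    c=proj(KK,EE,o).astype(int);vis.append(cv2.resize(i[max(0,c[1]-60):c[1]+60,c[0]-65:c[0]+65],(400,370)))
cv2.imwrite('pics/r1.png',np.hstack(vis))
```

```text
[ 0.60373462 -0.00953037  0.27637398] [-36.1  43.1  82.5  52.9 103.  -46.6] [-0.18456463 -0.15862998 -0.8375269 ] 0.2693265251453257 29.85441173754225 [[0.008, 0.999, 0.034], [0.346, -0.034, 0.938], [0.938, 0.004, -0.346]]
[0.01, 0.05, 0.05] [-0.06, -0.03, 0.04]
[0.01, 0.05, 0.05] [-3.11, -0.05, 2.62]
```

View pics/r1.png

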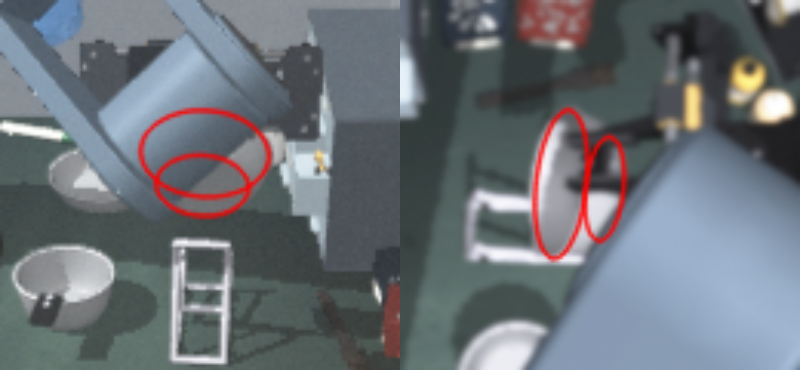

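>>> send_rows:
  commands:
    - [0,0.05,0.05,-0.4,0,0.34,0.1]
    - [0,0.05,0.05,-0.9,0,0.76,0.1]
    - [0,0.05,0.05,-1.4,-0.05,1.18,0.1]
    - [0,0.05,0.05,-1.9,-0.05,1.6,0.1]
    - [0,0.05,0.05,-2.3,-0.05,1.94,0.1]
    - [0,0.05,0.05,-2.6,-0.05,2.19,0.1]
    - [0,0.05,0.05,-2.75,-0.05,2.32,0.1]
    - [0,0.05,0.05,-2.85,-0.05,2.4,0.1]
    - [0,0.05,0.05,-2.9,-0.05,2.44,0.1]
    - [0,0.05,0.05,-2.95,-0.05,2.48,0.1]
    - [0,0.05,0.05,-2.95,-0.05,2.48,0.1]
    - [0,0.05,0.05,-2.95,-0.05,2.48,0.1]

```text
time_s: 9.62
position: [0.6039, 0.03, 0.1672]
tcp_rot: [[0.013, 0.999, 0.034], [0.339, -0.037, 0.94], [0.941, -0.001, -0.339]]
force: [-0.3, 0.3, -0.9]
opening: 0.268
grasp_force: 29.9
```

>>> send_rows:
  commands:
    - [0,0,0,-0.05,0,0.04,0.1]
    - [0,0,0,-0.1,0,0.085,0.1]
    - [0,0,0,-0.125,0,0.105,0.1]
    - [0,0,0,-0.15,0,0.13,0.1]
    - [0,0,0,-0.15,0,0.13,0.1]
    - [0,0,0,-0.15,0,0.13,0.1]

```text
time_s: 10.12
position: [0.6038, 0.0324, 0.1617]
tcp_rot: [[0.014, 0.999, 0.034], [0.338, -0.036, 0.94], [0.941, -0.001, -0.338]]
force: [-0.4, -1.1, 1.2]
opening: 0.268
grasp_force: 29.8
```

>>> send_rows:
  commands:
    - [0,0,0,-0.025,0,0.02,0.1]
    - [0,0,0,-0.05,0,0.04,0.1]
    - [0,0,0,-0.05,0,0.04,0.1]

```text
time_s: 10.37
position: [0.6039, 0.0329, 0.1615]
tcp_rot: [[0.012, 0.999, 0.034], [0.335, -0.036, 0.941], [0.942, -0.0, -0.335]]
force: [-1.3, -3.6, 7.8]
opening: 0.267
grasp_force: 29.8
```

>>> send_rows:
  commands:
    - [0,0,0,0,0,0,0.35]
    - [0,0,0,0,0,0,0.5]
    - [0,0,0,0,0,0,0.7]
    - [0,0,0,0,0,0,0.7]
    - [0,0,0,0,0,0,0.7]
    - [0,0,0,0,0,0,0.7]
    - [0,0,0,0,0,0,0.7]
    - [0,0,0,0,0,0,0.7]
    - [0,0,0,0,0,0,0.7]
    - [0,0,0,0,0,-0.5,0.7]
    - [0,0,0,0,0,-1.2,0.7]
    - [0,0,0,0,0,-2.2,0.7]
    - [0,0,0,0,0,-3.2,0.7]
    - [0,0,0,0,0,-4,0.7]
    - [0,0,0,0,0,-4,0.7]
    - [0,0,0,0,0,-4,0.7]

```text
time_s: 11.7
position: [0.6, -0.0823, 0.2006]
tcp_rot: [[0.013, 0.999, 0.037], [0.34, -0.039, 0.939], [0.94, 0.0, -0.341]]
force: [0.2, -0.1, -1.0]
opening: 0.701
grasp_force: 0.0
```

Run:
```python
from h import *
s=read_state();print(s['time_s'],s['position'],s['joint_positions'].round(1),s['force'],s['opening'])
t=np.linspace(0,2*np.pi,60);yc=np.cross(zc,xc);vis=[]
for n in('wrist','top'):
    i,K,E=cam(n)
    for r,h in((.058,.037),(.041,0)):
        q=proj(K,E,O+h*zc+r*np.outer(np.cos(t),xc)+r*np.outer(np.sin(t),yc));cv2.polylines(i,[(q*8).astype(int)],True,(0,0,255),1,cv2.LINE_AA,3)
    q=proj(K,E,O+.041*zc+xc*np.array([[.056],[.102]]));cv2.polylines(i,[(q*8).astype(int)],False,(0,0,255),1,cv2.LINE_AA,3)
    c=proj(K,E,O+.05*xc).astype(int);print(c)
    vis.append(cv2.resize(i[:230] if n=='wrist' else i[c[1]-45:c[1]+45,c[0]-45:c[0]+45],(400,400)))
cv2.imwrite('pics/r2.png',np.hstack(vis))
```

```text
11.7 [ 0.59999447 -0.08231906  0.20056328] [-41.3  51.2  78.6  48.7 103.7 -52.1] [ 0.17044669 -0.06971835 -0.96247953] 0.7008408866273093
[275 271]
[298 184]
```

View pics/r2.png

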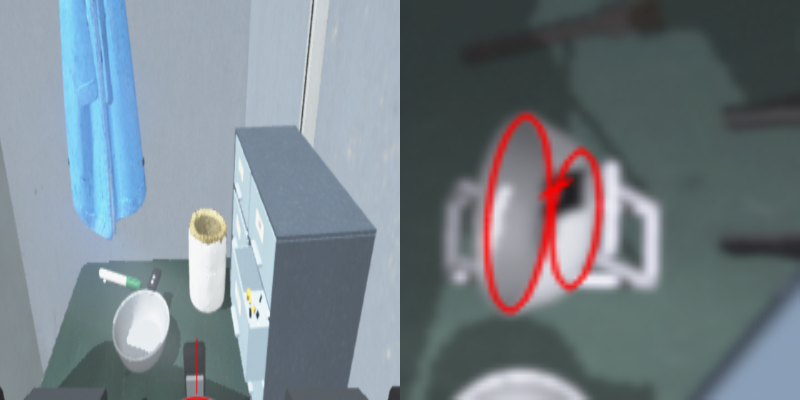

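Run:
```python
from h import *
R=tool(-92,65);G=O+.084*xc+.041*zc;print(G,R.round(2))
go(R,G+.1*Z,.1);go(R,G,.1);go(R,G)
print((read_state()['tcp_rot'].T@Z).round(3))
```

```text
[0.60348354 0.00840148 0.16495701] [[ 0.03  1.   -0.01]
 [ 0.91 -0.03 -0.42]
 [-0.42  0.   -0.91]]
[-0.02, -19.04, -0.03] [5.72, 0.02, 2.28]
[-0.02, -19.04, -0.03] [2.58, 0.03, 3.41]
[-0.02, -19.04, -0.03] [-0.74, 0.04, 3.1]
[ 0.941 -0.003 -0.339]
```

>>> send_rows:
  commands:
    - [0,0,0,1.2,0,-0.45,0.7]
    - [0,0,0,2.5,0,-0.9,0.7]
    - [0,0,0,3.8,0,-1.3,0.7]
    - [0,-1.4,0,4.7,0,-1.7,0.7]
    - [0,-2.8,0,5.0,0,-1.4,0.7]
    - [0,-4.2,0,5.1,0,-1.1,0.7]
    - [0,-5.6,0,5.2,0,-0.7,0.7]
    - [0,-7.0,0,5.3,0,-0.3,0.7]
    - [0,-8.4,0,5.4,0,0.1,0.7]
    - [0,-9.8,0,5.5,0,0.5,0.7]
    - [0,-11.2,0,5.6,0,0.9,0.7]
    - [0,-12.6,0,5.7,0,1.3,0.7]
    - [0,-14,0,5.72,0,1.6,0.7]
    - [0,-15.4,0,5.72,0,1.9,0.7]
    - [0,-16.8,0,5.72,0,2.1,0.7]
    - [0,-18.2,0,5.72,0,2.28,0.7]
    - [0,-19.04,0,5.72,0,2.28,0.7]
    - [0,-19.04,0,5.0,0,2.55,0.7]
    - [0,-19.04,0,4.5,0,2.72,0.7]
    - [0,-19.04,0,4.5,0,2.72,0.7]

```text
time_s: 13.47
position: [0.6008, 0.0447, 0.2946]
tcp_rot: [[0.025, 0.999, -0.025], [0.906, -0.034, -0.422], [-0.423, -0.013, -0.906]]
force: [-0.5, -0.3, -0.2]
opening: 0.702
grasp_force: 0.0
```

Run:
```python
from h import *
s=read_state();print(s['time_s'],s['position'],s['joint_positions'].round(1),s['tcp_rot'].round(3).tolist())
R=tool(-92,65);G=O+.084*xc+.041*zc
go(R,G,.1);go(R,G,.04);go(R,G)
i,K,E=cam('wrist')
hc=lambda x,y,z:O+x*xc+y*np.cross(zc,xc)+z*zc
pts=np.array([hc(.056,.012,.045),hc(.102,.012,.045),hc(.102,-.012,.045),hc(.056,-.012,.045)])
q=proj(K,E,pts);print(q.round(0).tolist())
cv2.polylines(i,[(q*8).astype(int)],True,(0,0,255),1,cv2.LINE_AA,3)
cv2.imwrite('pics/r3.png',i[:,140:420])
```

```text
13.4667 [0.6007742  0.04467975 0.2946303 ] [  5.8  28.4  78.  -25.2  79.   13.7] [[0.025, 0.999, -0.025], [0.906, -0.034, -0.422], [-0.423, -0.013, -0.906]]
[-0.12, 0.01, 0.08] [0.73, 0.16, 1.72]
[-0.12, 0.01, 0.08] [0.74, 0.18, 3.72]
[-0.12, 0.01, 0.08] [0.74, 0.19, 5.06]
[[294.0, 143.0], [295.0, 184.0], [267.0, 183.0], [268.0, 143.0]]
```

View pics/r3.png

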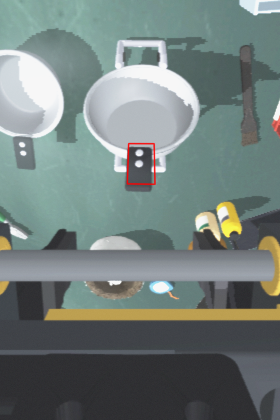

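Run:
```python
from h import *
i,K,E=cam('wrist')
g=cv2.cvtColor(i,cv2.COLOR_BGR2GRAY)
hc=lambda x,y,z:O+x*xc+y*np.cross(zc,xc)+z*zc
print(proj(K,E,np.array([hc(.056,0,.045),hc(.102,0,.045),hc(.102,0,.037),hc(.102,.012,.037),hc(.102,-.012,.037)])).round(1).tolist())
print('col',g[135:200,275].tolist());print('row165',g[172,255:305].tolist())
# rim: mouth ellipse, bright outer boundary samples
t=np.linspace(0,2*np.pi,12,endpoint=False);yc=np.cross(zc,xc)
q=proj(K,E,O+.037*zc+.058*np.outer(np.cos(t),xc)+.058*np.outer(np.sin(t),yc));print(q.min(0),q.max(0))
print('r',g[105,215:350:2].tolist())
```

```text
[[279.0, 141.4], [279.0, 181.5], [278.9, 186.6], [292.3, 186.7], [265.4, 186.5]]
col [186, 186, 186, 186, 186, 185, 185, 186, 186, 179, 102, 66, 88, 176, 226, 237, 243, 247, 224, 103, 67, 68, 74, 119, 211, 229, 238, 243, 247, 222, 108, 80, 80, 81, 82, 81, 84, 83, 83, 82, 84, 83, 82, 82, 83, 82, 81, 81, 81, 85, 93, 96, 96, 95, 112, 136, 139, 140, 140, 140, 144, 148, 149, 144, 140]
row165 [155, 154, 152, 153, 151, 152, 151, 150, 135, 104, 91, 88, 86, 87, 85, 83, 84, 84, 82, 83, 83, 83, 81, 81, 80, 81, 80, 80, 80, 79, 79, 79, 77, 77, 88, 116, 139, 141, 139, 139, 138, 138, 138, 137, 138, 136, 137, 136, 135, 136]
[224.07829502  70.45908077] [334.09799895 148.59833117]
r [112, 115, 113, 149, 216, 185, 166, 170, 175, 181, 186, 191, 195, 197, 203, 205, 207, 211, 212, 212, 209, 195, 187, 186, 186, 185, 185, 186, 186, 186, 186, 187, 186, 185, 186, 187, 186, 187, 186, 185, 185, 186, 186, 187, 192, 190, 187, 183, 177, 173, 168, 164, 159, 154, 154, 148, 146, 191, 233, 227, 213, 166, 140, 136, 102, 92, 92, 91]
```

Run:
```python
from h import *
R=tool(-92,65);G=O+.084*xc+.041*zc+[-.0013,-.0015,.001]
go(R,G,.05);go(R,G)
```

```text
[-0.05, 0.01, 0.02] [0.77, 0.02, 3.49]
[-0.05, 0.01, 0.02] [0.77, 0.03, 5.15]
```

>>> send_rows:
  commands:
    - [0,0,0,0.4,0,0.8,0.7]
    - [0,0,0,0.77,0,1.8,0.7]
    - [0,0,0,0.77,0.03,2.8,0.7]
    - [0,0,0,0.77,0.03,3.6,0.7]
    - [0,0,0,0.77,0.03,4.3,0.7]
    - [0,0,0,0.77,0.03,4.8,0.7]
    - [0,0,0,0.77,0.03,5.05,0.7]
    - [0,0,0,0.77,0.03,5.05,0.7]
    - [0,0,0,0.77,0.03,5.05,0.5]

```text
time_s: 14.32
position: [0.6042, -0.0006, 0.1534]
tcp_rot: [[0.033, 0.999, -0.016], [0.906, -0.037, -0.423], [-0.423, -0.0, -0.906]]
force: [-0.1, 0.4, 0.4]
opening: 0.674
grasp_force: 0.0
```

>>> send_rows:
  commands:
    - [0,0,0,0,0,0,0.3]
    - [0,0,0,0,0,0,0.1]
    - [0,0,0,0,0,0,0.1]
    - [0,0,0,0,0,0,0.1]
    - [0,0,0,0,0,0,0.1]
    - [0,0,0,0,0,0,0.1]
    - [0,0,0,0,0,0,0.1]
    - [0,0,0,0,0,0,0.1]
    - [0,0,0,0,0,0,0.1]
    - [0,0,0,0,0,0,0.1]
    - [0,0,0,0,0,0,0.1]
    - [0,0,0,0,0,0,0.1]
    - [0,0,0,0,0,0,0.1]

```text
time_s: 15.4
position: [0.6032, -0.0004, 0.1524]
tcp_rot: [[0.032, 0.999, -0.017], [0.906, -0.036, -0.423], [-0.423, -0.002, -0.906]]
force: [-1.0, -0.7, 1.3]
opening: 0.271
grasp_force: 29.9
```

Run:
```python
from h import *
s=read_state();R0=s['tcp_rot'];print(s['time_s'],s['position'],s['joint_positions'].round(1),R0.round(3).tolist(),s['opening'],s['grasp_force'],s['force'])
g=s['position']-.019*R0[:,2];d=g-O;print('grasp in cover',d@xc,d@np.cross(zc,xc),d@zc,'xc in tool',(R0.T@xc).round(3),'zc',(R0.T@zc).round(3))
```

```text
15.4 [ 6.03204324e-01 -3.91712250e-04  1.52363586e-01] [  1.7  36.9  87.5 -28.9  60.9  19.2] [[0.032, 0.999, -0.017], [0.906, -0.036, -0.423], [-0.423, -0.002, -0.906]] 0.27052248803035045 29.928228141507134 [-1.00390905 -0.67630284  1.34581948]
grasp in cover 0.08860634980130887 7.759324028334746e-05 0.041864394100061264 xc in tool [-0.707 -0.002 -0.707] zc [ 0.707 -0.002 -0.707]
```

>>> send_rows:
  commands:
    - [0,0,0,-0.1,0,-0.15,0.1]
    - [0,0,0,-0.25,0,-0.35,0.1]
    - [0,0,0,-0.5,0,-0.65,0.1]
    - [0,0,0,-0.9,0,-1.1,0.1]
    - [0,0,0,-1.4,0,-1.6,0.1]
    - [0,0,0,-1.9,0,-2.1,0.1]
    - [0,0,0,-2.4,0,-2.7,0.1]
    - [0,0,0,-2.9,0,-3.3,0.1]
    - [0,0,0,-2.9,0,-3.3,0.1]
    - [0,0,0,-2.9,0,-3.3,0.1]

```text
time_s: 16.23
position: [0.6031, -0.0378, 0.281]
tcp_rot: [[0.035, 0.999, -0.013], [0.906, -0.037, -0.422], [-0.422, 0.003, -0.906]]
force: [0.2, -0.1, -1.6]
opening: 0.272
grasp_force: 29.9
```

Run:
```python
from h import *
s=read_state();R0=s['tcp_rot'];print(s['time_s'],s['position'],s['joint_positions'].round(1),s['opening'],s['grasp_force'],s['force'])
R=tool(90,45);G=np.array([.482,.1923,.0459])
go(R,G+.16*Z);go(R,G+.06*Z)
for a in(90,80,100):print(wrist(tool(a,45),10,115))
```

```text
16.2333 [ 0.60314235 -0.03779596  0.28104233] [ -1.9  27.6  81.8 -26.3  72.5   8.8] 0.2719810669752855 29.936977056786418 [ 0.19066858 -0.10169233 -1.60384422]
[0.12, 14.0, -0.44] [8.46, -4.35, -0.7]
[0.12, 14.0, -0.44] [9.87, -4.36, 2.32]
[[50.0, 66.0, -12.0], [230.0, -66.0, 168.0]]
[[51.0, 59.0, -5.0], [231.0, -59.0, 175.0]]
[[48.0, 73.0, -18.0], [228.0, -73.0, 162.0]]
```

>>> send_rows:
  commands:
    - [0.0,0.5,0,0.3,-0.15,0,0.1]
    - [0.0,1.4,-0.05,0.8,-0.4,-0.1,0.1]
    - [0.02,2.4,-0.1,1.4,-0.7,-0.1,0.1]
    - [0.03,3.4,-0.1,2.0,-1.0,-0.2,0.1]
    - [0.04,4.4,-0.15,2.6,-1.35,-0.2,0.1]
    - [0.05,5.4,-0.2,3.2,-1.65,-0.3,0.1]
    - [0.05,6.4,-0.2,3.8,-1.95,-0.3,0.1]
    - [0.06,7.4,-0.25,4.4,-2.3,-0.4,0.1]
    - [0.07,8.4,-0.3,5.0,-2.6,-0.4,0.1]
    - [0.08,9.4,-0.3,5.6,-2.9,-0.5,0.1]
    - [0.09,10.4,-0.35,6.2,-3.2,-0.5,0.1]
    - [0.1,11.4,-0.35,6.8,-3.5,-0.6,0.1]
    - [0.1,12.3,-0.4,7.4,-3.8,-0.6,0.1]
    - [0.11,13.1,-0.4,7.9,-4.05,-0.65,0.1]
    - [0.12,13.7,-0.44,8.3,-4.25,-0.7,0.1]
    - [0.12,14,-0.44,8.46,-4.35,-0.7,0.1]
    - [0.12,14,-0.44,8.46,-4.35,-0.7,0.1]
    - [0.12,14,-0.44,8.46,-4.35,-0.7,0.1]
    - [0.12,14,-0.44,8.46,-4.35,-0.7,0.1]

```text
time_s: 17.82
position: [0.4807, 0.2059, 0.1905]
tcp_rot: [[0.003, 1.0, -0.004], [0.708, 0.001, 0.706], [0.706, -0.005, -0.708]]
force: [0.7, 0.2, -0.6]
opening: 0.269
grasp_force: 29.9
```

```bash
cat > meas.py <<'E'
from h import *
from scipy.optimize import least_squares
def edges(im):
    b=cv2.GaussianBlur(im,(3,3),0);return np.argwhere(cv2.Canny(b,25,70))[:,::-1].astype(float)
def ring(pts,K,E,c0,z,r,tol0=.012):
    """sweep centres for most edge points on the outer rim, then refine; returns centre, inliers, bin coverage"""
    wp=np.array([ray(K,E,p,z)[:2] for p in pts]);wp=wp[np.hypot(*(wp-c0).T)<r+.03];best=(0,)
    for dx in np.arange(-.012,.0121,.002):
        for dy in np.arange(-.012,.0121,.002):
            c=np.array(c0)+[dx,dy];v=wp-c;k=abs(np.hypot(*v.T)-r)<.0025
            n=len(set((np.degrees(np.arctan2(v[k,1],v[k,0]))//6).astype(int)))
            if n>best[0]:best=(n,c)
    c=best[1]
    for tol in(.004,.003,.0025):
        k=abs(np.hypot(*(wp-c).T)-r)<tol;c=least_squares(lambda c:np.hypot(*(wp[k]-c).T)-r,c,loss='soft_l1',f_scale=.001).x
    return c.round(4).tolist(),best[0]
E
python3 - <<'E'
from meas import *
s=read_state();R0=s['tcp_rot'];print(s['time_s'],s['position'],s['joint_positions'].round(1),R0.round(3).tolist(),s['grasp_force'])
g=s['position']-.019*R0[:,2];print('G',g)
t=np.load('top.npz');K,E=t['K'],t['E'];p0=edges(cv2.imread('pics/top0.png'));
print('large top0',ring(p0,K,E,(.482,.28),.028,.066),'small',ring(p0,K,E,(.462,.031),.046,.05))
im,K,E=cam('top');cv2.imwrite('pics/t4.png',im);p=edges(im)
zo=g[2]-.0429
print('mid held z',zo+.037,ring(p,K,E,(g[0],g[1]+.0872),zo+.037,.058))
w=np.load('w1.npz');pw=edges(w['im']);pw=pw[pw[:,1]<226];print('wrist large',ring(pw,w['K'],w['E'],(.482,.28),.028,.066),'small',ring(pw,w['K'],w['E'],(.462,.031),.046,.05))
im,K,E=cam('wrist');cv2.imwrite('pics/w4.png',im)
E
```

```text
17.8167 [0.48066805 0.20587197 0.19054195] [-14.5  30.9 108.7  48.8  65.1 -45.8] [[0.003, 1.0, -0.004], [0.708, 0.001, 0.706], [0.706, -0.005, -0.708]] 29.937177897663787
G [0.48074846 0.19245361 0.20399339]
large top0 ([0.484, 0.2818], 55) small ([0.4573, 0.0301], 52)
mid held z 0.19809338603828597 ([0.4843, 0.2781], 44)
wrist large ([0.4791, 0.2784], 40) small ([0.4601, 0.0353], 47)
```

>>> send_rows:
  commands:
    - [0,0,0,-0.2,0,0.25,0.1]
    - [0,0,0,-0.6,0,0.67,0.1]
    - [0,0,0,-1.1,0,1.2,0.1]
    - [0,0,0,-1.6,0,1.7,0.1]
    - [0,0,0,-2.1,0,2.2,0.1]
    - [0,0,0,-2.5,0,2.65,0.1]
    - [0,0,0,-2.8,0,2.95,0.1]
    - [0,0,0,-3.0,0.02,3.15,0.1]
    - [0,0,0,-3.15,0.02,3.3,0.1]
    - [0,0,0,-3.22,0.02,3.37,0.1]
    - [0,0,0,-3.22,0.02,3.37,0.1]
    - [0,0,0,-3.22,0.02,3.37,0.1]
    - [0,0,0,-3.22,0.02,3.37,0.1]

```text
time_s: 19.0
position: [0.4806, 0.2092, 0.0516]
tcp_rot: [[0.002, 1.0, -0.003], [0.707, 0.001, 0.707], [0.707, -0.004, -0.707]]
force: [1.0, 0.9, -1.1]
opening: 0.271
grasp_force: 29.9
```

Run:
```python
from meas import *
s=read_state();R0=s['tcp_rot'];print(s['time_s'],s['position'],s['joint_positions'].round(1),s['force'])
g=s['position']-.019*R0[:,2];print('G',g)
im,K,E=cam('top');cv2.imwrite('pics/t5.png',im);p=edges(im)
zo=g[2]-.0429
print('mid held z',zo+.037,ring(p,K,E,(g[0],g[1]+.0872),zo+.037,.058),'large',ring(p,K,E,(.482,.28),.028,.066))
```

```text
19.0 [0.48055198 0.20923658 0.05163269] [-14.1  47.2 111.3  58.3  53.6 -63.5] [ 1.04889771  0.93208594 -1.12246346]
G [0.48061785 0.19580269 0.06506869]
mid held z 0.059168693116597434 ([0.48, 0.2893], 26) large ([0.4837, 0.289], 26)
```

>>> send_rows:
  commands:
    - [0,0,0,-0.07,0,0.07,0.1]
    - [0,0,0,-0.14,0,0.14,0.1]
    - [0,0,0,-0.2,0,0.2,0.1]
    - [0,0,0,-0.26,0,0.26,0.1]
    - [0,0,0,-0.3,0,0.3,0.1]
    - [0,0,0,-0.33,0,0.33,0.1]
    - [0,0,0,-0.33,0,0.33,0.1]
    - [0,0,0,-0.33,0,0.33,0.1]

```text
time_s: 19.72
position: [0.4801, 0.2093, 0.0369]
tcp_rot: [[0.003, 1.0, -0.005], [0.707, 0.001, 0.707], [0.707, -0.006, -0.707]]
force: [0.9, -0.7, -2.0]
opening: 0.273
grasp_force: 29.9
```

>>> send_rows:
  commands:
    - [0,0,0,-0.024,0,0.024,0.1]
    - [0,0,0,-0.048,0,0.048,0.1]
    - [0,0,0,-0.07,0,0.07,0.1]
    - [0,0,0,-0.07,0,0.07,0.1]
    - [0,0,0,-0.07,0,0.07,0.1]

```text
time_s: 20.13
position: [0.4801, 0.2093, 0.034]
tcp_rot: [[0.003, 1.0, -0.004], [0.707, 0.001, 0.707], [0.707, -0.005, -0.707]]
force: [0.1, 0.0, -1.6]
opening: 0.271
grasp_force: 29.9
```

>>> send_rows:
  commands:
    - [0,0,0,-0.015,0,0.015,0.1]
    - [0,0,0,-0.03,0,0.03,0.1]
    - [0,0,0,-0.045,0,0.045,0.1]
    - [0,0,0,-0.045,0,0.045,0.1]

```text
time_s: 20.47
position: [0.4801, 0.2093, 0.032]
tcp_rot: [[0.003, 1.0, -0.004], [0.707, 0.001, 0.707], [0.707, -0.005, -0.707]]
force: [-0.5, -0.3, -0.9]
opening: 0.272
grasp_force: 29.9
```

>>> send_rows:
  commands:
    - [0,0,0,-0.015,0,0.015,0.1]
    - [0,0,0,-0.03,0,0.03,0.1]
    - [0,0,0,-0.03,0,0.03,0.1]

```text
time_s: 20.72
position: [0.4802, 0.2093, 0.0313]
tcp_rot: [[0.003, 1.0, -0.004], [0.706, 0.001, 0.708], [0.708, -0.005, -0.706]]
force: [-1.0, -1.9, 3.0]
opening: 0.269
grasp_force: 29.9
```

>>> send_rows:
  commands:
    - [0,0,0,0,0,0,0.27]
    - [0,0,0,0,0,0,0.3]
    - [0,0,0,0,0,0,0.35]
    - [0,0,0,0,0,0,0.45]
    - [0,0,0,0,0,0,0.6]
    - [0,0,0,0,0,0,0.6]
    - [0,0,0,0,0,0,0.6]
    - [0,0,0,0,0,-0.3,0.6]
    - [0,0,0,0,0,-1,0.6]
    - [0,0,0,0,0,-2,0.6]
    - [0,0,0,0,0,-3,0.6]
    - [0,0,0,0,0,-4,0.6]
    - [0,0,0,0,0,-4,0.6]
    - [0,0,0,0,0,-4,0.6]

```text
time_s: 21.88
position: [0.4817, 0.123, 0.1166]
tcp_rot: [[0.003, 1.0, -0.001], [0.708, -0.001, 0.706], [0.706, -0.002, -0.708]]
force: [0.4, 0.5, -0.0]
opening: 0.603
grasp_force: 0.0
```

Run:
```python
from meas import *
s=read_state();R0=s['tcp_rot'];print(s['time_s'],s['position'],s['joint_positions'].round(1),R0.round(3).tolist())
im,K,E=cam('top');cv2.imwrite('pics/t6.png',im);p=edges(im)
print('mid',ring(p,K,E,(.482,.282),.040,.058),'large',ring(p,K,E,(.482,.28),.028,.066))
im,K,E=cam('wrist');cv2.imwrite('pics/w6.png',im);p=edges(im)
print('wr mid',ring(p,K,E,(.482,.282),.040,.058),'large',ring(p,K,E,(.482,.28),.028,.066), proj(K,E,np.array([.482,.28,.04])))
```

```text
21.8833 [0.48166921 0.1229818  0.11659878] [-24.   39.6 109.5  46.6  62.6 -57.9] [[0.003, 1.0, -0.001], [0.708, -0.001, 0.706], [0.706, -0.002, -0.708]]
mid ([0.4718, 0.2841], 49) large ([0.4791, 0.2839], 45)
wr mid ([0.4799, 0.2897], 58) large ([0.4804, 0.2933], 49) [276.90620528 131.32771045]
```

Run:
```python
from h import *
R=frame([1,0,0],[0,0,-1])
go(R,[.475,.20,.319]);print(proj)
```

```text
[-0.07, -9.01, -0.02] [6.12, -0.2, -2.57]
<function proj at 0x7fefc9b88ea0>
```

>>> send_rows:
  commands:
    - [0,-0.5,0,0.5,0,-0.4,0.7]
    - [0,-1.5,0,1.4,0,-0.8,0.7]
    - [0,-2.7,0,2.4,-0.1,-1.3,0.7]
    - [0,-4,0,3.4,-0.1,-1.7,0.7]
    - [0,-5.2,0,4.4,-0.1,-2,0.7]
    - [0,-6.4,0,5.3,-0.2,-2.3,0.7]
    - [0,-7.6,0,6.12,-0.2,-2.57,0.7]
    - [-0.07,-8.8,0,6.12,-0.2,-2.57,0.7]
    - [-0.07,-9,0,6.12,-0.2,-2.57,0.7]
    - [-0.07,-9,0,6.12,-0.2,-2.57,0.7]
    - [-0.07,-9,0,6.12,-0.2,-2.57,0.7]
    - [-0.07,-9,0,6.12,-0.2,-2.57,0.7]

```text
time_s: 22.98
position: [0.4744, 0.1988, 0.298]
tcp_rot: [[0.002, 1.0, -0.005], [1.0, -0.002, 0.0], [0.0, -0.005, -1.0]]
force: [0.4, -0.3, 0.4]
opening: 0.7
grasp_force: 0.0
```

Run:
```python
from meas import *
s=read_state();R0=s['tcp_rot'];print(s['time_s'],s['position'],R0.round(3).tolist())
im,K,E=cam('wrist');cv2.imwrite('pics/w7.png',im);np.savez('w7.npz',im=im,K=K,E=E)
p=edges(im);p=p[p[:,1]<228]
for z in(.037,.040,.043):print('mid',z,ring(p,K,E,(.482,.282),z,.058))
print('large',ring(p,K,E,(.482,.28),.028,.066))
# radial profile
c=np.array([.481,.282]);g=cv2.cvtColor(im,cv2.COLOR_BGR2GRAY)
for a in range(0,360,45):
    r=np.arange(.03,.0761,.002);P=np.c_[c[0]+r*np.cos(np.radians(a)),c[1]+r*np.sin(np.radians(a)),0*r+.035];q=proj(K,E,P).astype('f')
    print(a,cv2.remap(g,q[:,:1],q[:,1:],cv2.INTER_LINEAR).ravel().tolist())
```

```text
22.9833 [0.47436378 0.19879427 0.29798303] [[0.002, 1.0, -0.005], [1.0, -0.002, 0.0], [0.0, -0.005, -1.0]]
mid 0.037 ([0.4767, 0.2857], 60)
mid 0.04 ([0.4762, 0.286], 60)
mid 0.043 ([0.4759, 0.2862], 60)
large ([0.4806, 0.2835], 60)
0 [213, 221, 237, 238, 232, 226, 221, 215, 208, 204, 200, 197, 212, 233, 230, 144, 138, 156, 150, 89, 79, 78, 77, 76]
45 [176, 176, 177, 178, 175, 150, 135, 126, 119, 112, 108, 103, 100, 99, 119, 146, 167, 163, 110, 72, 73, 71, 71, 72]
90 [176, 176, 177, 176, 178, 176, 163, 145, 137, 129, 123, 116, 113, 112, 110, 120, 146, 170, 113, 75, 75, 73, 75, 74]
135 [174, 175, 174, 175, 174, 173, 168, 152, 145, 139, 133, 128, 124, 122, 120, 146, 161, 155, 102, 81, 80, 78, 80, 78]
180 [173, 172, 173, 174, 174, 164, 154, 149, 144, 138, 133, 129, 127, 129, 158, 165, 155, 164, 154, 96, 78, 77, 76, 76]
225 [173, 173, 172, 164, 155, 149, 144, 137, 133, 129, 126, 128, 182, 220, 222, 144, 143, 197, 225, 196, 120, 112, 114, 114]
270 [236, 235, 212, 190, 176, 162, 145, 140, 132, 130, 137, 210, 96, 64, 89, 210, 243, 236, 128, 73, 89, 191, 240, 235]
315 [237, 236, 229, 221, 213, 203, 192, 185, 180, 176, 177, 210, 231, 215, 126, 122, 186, 227, 232, 163, 86, 82, 84, 92]
```

>>> send_rows:
  commands:
    - [0,0,0,-0.6,-0.1,0,0.7]
    - [0,0,0,-1.7,-0.2,0,0.7]
    - [0,0,0,-2.9,-0.3,0,0.7]
    - [0,0,0,-4.1,-0.5,0,0.7]
    - [0,0,0,-5.3,-0.6,0,0.7]
    - [0,0,0,-6.5,-0.7,0,0.7]
    - [0,0,0,-7.3,-0.8,0,0.7]
    - [0,0,0,-7.63,-0.8,0,0.7]
    - [0,0,0,-7.63,-0.8,0,0.7]
    - [0,0,0,-7.63,-0.8,0,0.7]
    - [0,0,0,-7.63,-0.8,0,0.7]

```text
time_s: 23.95
position: [0.451, -0.0285, 0.2997]
tcp_rot: [[0.002, 1.0, -0.001], [1.0, -0.002, 0.001], [0.001, -0.001, -1.0]]
force: [-0.7, 0.3, 0.3]
opening: 0.698
grasp_force: 0.0
```

Run:
```python
from meas import *
s=read_state();R0=s['tcp_rot'];print(s['time_s'],s['position'],R0.round(3).tolist())
im,K,E=cam('wrist');cv2.imwrite('pics/w8.png',im)
p=edges(im);p=p[p[:,1]<228];c=ring(p,K,E,(.462,.033),.046,.05);print('small',c);c=np.array(c[0])
t=cam('top');pt=edges(t[0]);print('top: mid',ring(pt,*t[1:],(.478,.285),.04,.058),'large',ring(pt,*t[1:],(.481,.283),.028,.066))
# handle: dark pixels on the ring r=66..90 at z=.054 
g=cv2.cvtColor(im,cv2.COLOR_BGR2GRAY)
for r in(.066,.078,.088,.092,.096):
    a=np.arange(-130,-60,1.);P=np.c_[c[0]+r*np.cos(np.radians(a)),c[1]+r*np.sin(np.radians(a)),0*a+.054];q=proj(K,E,P);v=cv2.remap(g,q[:,:1].astype('f'),q[:,1:].astype('f'),cv2.INTER_LINEAR).ravel()
    print(r,q[35].round(),v[::2].tolist())
```

```text
23.95 [ 0.45097275 -0.02850665  0.2997357 ] [[0.002, 1.0, -0.001], [1.0, -0.002, 0.001], [0.001, -0.001, -1.0]]
small ([0.4592, 0.0341], 60)
top: mid ([0.4848, 0.2841], 48) large ([0.4788, 0.2766], 49)
0.066 [277. 177.] [113, 114, 114, 115, 115, 115, 117, 117, 118, 118, 119, 119, 115, 83, 74, 74, 82, 167, 191, 132, 77, 75, 71, 88, 121, 119, 122, 119, 118, 117, 103, 85, 83, 84, 82]
0.078 [276. 187.] [111, 111, 112, 114, 114, 113, 113, 112, 113, 115, 116, 115, 119, 108, 71, 71, 70, 71, 72, 72, 72, 70, 89, 118, 119, 117, 119, 117, 116, 116, 106, 86, 83, 83, 84]
0.088 [275. 194.] [111, 111, 111, 109, 111, 110, 112, 111, 111, 113, 114, 114, 115, 113, 72, 70, 69, 71, 69, 70, 70, 71, 116, 115, 114, 113, 113, 113, 114, 110, 110, 114, 113, 114, 111]
0.092 [275. 197.] [111, 111, 111, 110, 111, 111, 112, 112, 115, 111, 113, 114, 117, 117, 85, 70, 70, 70, 69, 69, 67, 80, 115, 116, 116, 113, 113, 114, 111, 111, 111, 111, 111, 112, 111]
0.096 [275. 200.] [111, 111, 108, 109, 110, 110, 111, 112, 114, 114, 114, 114, 115, 115, 116, 117, 118, 116, 115, 115, 114, 113, 113, 115, 112, 114, 113, 114, 111, 111, 112, 112, 111, 108, 109]
```

Run:
```python
from h import *
a=np.radians(-4.6);R=frame([np.cos(a),np.sin(a),0],[0,0,-1]);G=np.array([.4528,-.0456,.053])
go(R,G+.06*Z);go(R,G)
```

```text
[-0.0, -0.01, 0.92] [-0.59, 0.06, 6.86]
[-0.0, -0.01, 0.92] [-0.59, 0.06, 8.86]
```

>>> send_rows:
  commands:
    - [0,0,0.4,-0.3,0,0.8,0.7]
    - [0,0,0.92,-0.59,0.06,2,0.7]
    - [0,0,0.92,-0.59,0.06,3.3,0.7]
    - [0,0,0.92,-0.59,0.06,4.6,0.7]
    - [0,0,0.92,-0.59,0.06,5.8,0.7]
    - [0,0,0.92,-0.59,0.06,6.9,0.7]
    - [0,0,0.92,-0.59,0.06,7.8,0.7]
    - [0,0,0.92,-0.59,0.06,8.4,0.6]
    - [0,0,0.92,-0.59,0.06,8.75,0.6]
    - [0,0,0.92,-0.59,0.06,8.86,0.5]
    - [0,0,0.92,-0.59,0.06,8.86,0.45]
    - [0,0,0.92,-0.59,0.06,8.86,0.4]

```text
time_s: 25.05
position: [0.4536, -0.0463, 0.0346]
tcp_rot: [[0.08, 0.997, 0.001], [0.997, -0.08, -0.0], [-0.0, 0.001, -1.0]]
force: [0.1, -0.2, 0.3]
opening: 0.461
grasp_force: 0.0
```

>>> send_rows:
  commands:
    - [0,0,0,0,0,0,0.3]
    - [0,0,0,0,0,0,0.1]
    - [0,0,0,0,0,0,0.1]
    - [0,0,0,0,0,0,0.1]
    - [0,0,0,0,0,0,0.1]
    - [0,0,0,0,0,0,0.1]
    - [0,0,0,0,0,0,0.1]
    - [0,0,0,0,0,0,0.1]
    - [0,0,0,0,0,0,0.1]
    - [0,0,0,0,0,0,0.1]

```text
time_s: 25.88
position: [0.4536, -0.0474, 0.0346]
tcp_rot: [[0.081, 0.997, 0.002], [0.997, -0.081, -0.001], [-0.001, 0.002, -1.0]]
force: [-0.6, -3.0, 6.2]
opening: 0.27
grasp_force: 29.7
```

Run:
```python
from h import *
s=read_state();R0=s['tcp_rot'];g=s['position']-.019*R0[:,2];print(s['time_s'],g,s['joint_positions'].round(1),R0.round(3).tolist(),s['opening'],s['grasp_force'])
```

```text
25.8833 [ 0.45361076 -0.04741295  0.05357145] [-20.   37.7 114.4  -0.   27.8 -15.3] [[0.081, 0.997, 0.002], [0.997, -0.081, -0.001], [-0.001, 0.002, -1.0]] 0.27021419677695757 29.711903929710388
```

>>> send_rows:
  commands:
    - [0,0,0,0,0,-0.1,0.1]
    - [0,0,0,0,0,-0.25,0.1]
    - [0,0,0,0,0,-0.5,0.1]
    - [0,0,0,0,0,-0.9,0.1]
    - [0,0,0,0,0,-1.5,0.1]
    - [0,0,0,0,0,-2.2,0.1]
    - [0,0,0,0,0,-3,0.1]
    - [0,0,0,0,0,-3.8,0.1]
    - [0,0,0,0,0,-4.5,0.1]
    - [0,0,0,0,0,-5,0.1]
    - [0,0,0,0,0,-5,0.1]
    - [0,0,0,0,0,-5,0.1]

```text
time_s: 26.88
position: [0.453, -0.0467, 0.1849]
tcp_rot: [[0.081, 0.997, 0.002], [0.997, -0.081, -0.0], [-0.0, 0.002, -1.0]]
force: [0.6, 1.0, -1.3]
opening: 0.271
grasp_force: 29.7
```

Run:
```python
from meas import *
s=read_state();R0=s['tcp_rot'];g=s['position']-.019*R0[:,2];print(s['time_s'],g,s['grasp_force'],s['opening'],s['force'])
im,K,E=cam('wrist');cv2.imwrite('pics/w9.png',im);p=edges(im);p=p[p[:,1]<225]
c0=g[:2]+.0817*R0[:2,0];z=g[2]-.0535+.046
print('pred',c0,[ring(p,K,E,c0,z+d,.05) for d in(-.005,0,.005)])
# 5-dof rim fit: centre, z, tilts
c=np.array(ring(p,K,E,c0,z,.05)[0]);wp=np.array([ray(K,E,q,z)[:2] for q in p]);k=abs(np.hypot(*(wp-c).T)-.05)<.0025;q=p[k]
def res(v):
    th=np.linspace(0,2*np.pi,360);N=Ro.from_rotvec([v[3],v[4],0]).as_matrix()
    P=np.c_[.05*np.cos(th),.05*np.sin(th),0*th]@N.T+v[:3];u=proj(K,E,P)
    from scipy.spatial import cKDTree
    d,i=cKDTree(u).query(q);ctr=u.mean(0);return np.linalg.norm(q-ctr,axis=1)-np.linalg.norm(u[i]-ctr,axis=1)
r=least_squares(res,[*c,z,0,0],loss='soft_l1',f_scale=.5,x_scale=[.01,.01,.01,.1,.1],diff_step=1e-3);print(r.x[:3].round(4),np.degrees(r.x[3:]).round(1),len(q),np.std(r.fun))
R=lambda h:frame([-np.sin(np.radians(h)),np.cos(np.radians(h)),0],[0,0,-1])  # handle dir h -> tool x = -h
for h in(-150,):
    Rt=R(h);y=Rt[:,1];print(Rt.round(2).tolist())
    if Rt[:,0]@[np.cos(np.radians(h)),np.sin(np.radians(h)),0]>0: Rt=Rt@np.diag([-1,-1,1.])
    C=np.array([.477,.2855,0]);G=C-.0817*Rt[:,0]+[0,0,.0535+.006]
    print('G',G);go(Rt,G+.12*Z);go(Rt,G+.02*Z)
```

```text
26.8833 [ 0.45293364 -0.04665085  0.20390571] 29.708400070667267 0.2706770192612588 [ 0.57057089  1.00346383 -1.27162687]
pred [0.45957554 0.03477872] [([0.4613, 0.0342], 47), ([0.4587, 0.0351], 45), ([0.4617, 0.0362], 44)]
[0.4594 0.0353 0.1944] [-3.5  4.1] 928 2.297331872135399
[[0.87, 0.5, 0.0], [0.5, -0.87, 0.0], [0.0, 0.0, -1.0]]
G [0.40624572 0.24465    0.0595    ]
[-0.01, -0.0, 11.07] [9.55, -2.32, 0.79]
[-0.01, -0.0, 11.07] [9.55, -2.32, 4.12]
```

>>> send_rows:
  commands:
    - [0,0,0.3,0.2,-0.05,0,0.1]
    - [0,0,1.0,0.8,-0.2,0,0.1]
    - [0,0,1.8,1.5,-0.35,0,0.1]
    - [0,0,2.6,2.2,-0.5,0,0.1]
    - [0,0,3.5,3.0,-0.7,0,0.1]
    - [0,0,4.4,3.8,-0.9,0,0.1]
    - [0,0,5.3,4.6,-1.1,0,0.1]
    - [0,0,6.2,5.4,-1.3,0,0.1]
    - [0,0,7.1,6.2,-1.5,0,0.1]
    - [0,0,8.0,7.0,-1.7,0.2,0.1]
    - [0,0,8.9,7.8,-1.9,0.4,0.1]
    - [0,0,9.7,8.5,-2.1,0.6,0.1]
    - [0,0,10.5,9.1,-2.2,0.8,0.1]
    - [0,0,11,9.45,-2.3,0.8,0.1]
    - [0,0,11.07,9.55,-2.32,0.8,0.1]
    - [0,0,11.07,9.55,-2.32,0.8,0.1]
    - [0,0,11.07,9.55,-2.32,0.8,0.1]
    - [0,0,11.07,9.55,-2.32,0.8,0.1]

```text
time_s: 28.43
position: [0.4068, 0.2436, 0.1599]
tcp_rot: [[0.866, 0.499, -0.001], [0.499, -0.866, -0.001], [-0.001, -0.0, -1.0]]
force: [-0.4, -1.0, -1.3]
opening: 0.271
grasp_force: 29.7
```

Run:
```python
from meas import *
s=read_state();R0=s['tcp_rot'];g=s['position']-.019*R0[:,2];print(s['time_s'],g,R0.round(3).tolist(),s['joint_positions'].round(1))
c0=g[:2]+.0817*R0[:2,0];print('pred small',c0)
for n in('wrist','top'):
    im,K,E=cam(n);cv2.imwrite(f'pics/a_{n}.png',im);p=edges(im);p=p[p[:,1]<225] if n=='wrist' else p
    print(n,'small',ring(p,K,E,c0,g[2]-.0535+.046,.05),'mid',ring(p,K,E,(.4765,.286),.04,.058),'large',ring(p,K,E,(.481,.283),.028,.066))
Rt=frame([.5,-.866,0],[0,0,-1]);G=np.array([.477,.2855,0])-.0817*Rt[:,0]+[0,0,.0595];go(Rt,G+.015*Z);go(Rt,G)
```

```text
28.4333 [0.40685523 0.24361679 0.17888577] [[0.866, 0.499, -0.001], [0.499, -0.866, -0.001], [-0.001, -0.0, -1.0]] [ 17.4  24.4 107.   -0.   48.7  77.4]
pred small [0.4776357  0.28442129]
wrist small ([0.4758, 0.2807], 46) mid ([0.4749, 0.2789], 22) large ([0.4683, 0.2787], 28)
top small ([0.4725, 0.2785], 36) mid ([0.4899, 0.2721], 29) large ([0.482, 0.2746], 34)
[0.0, 0.0, -0.02] [-0.01, -0.05, 3.49]
[0.0, 0.0, -0.02] [-0.01, -0.05, 3.99]
```

>>> send_rows:
  commands:
    - [0,0,0,0,0,0.3,0.1]
    - [0,0,0,0,-0.03,0.8,0.1]
    - [0,0,0,0,-0.05,1.4,0.1]
    - [0,0,0,0,-0.05,2.0,0.1]
    - [0,0,0,0,-0.05,2.5,0.1]
    - [0,0,0,0,-0.05,2.9,0.1]
    - [0,0,0,0,-0.05,3.2,0.1]
    - [0,0,0,0,-0.05,3.4,0.1]
    - [0,0,0,0,-0.05,3.55,0.1]
    - [0,0,0,0,-0.05,3.65,0.1]
    - [0,0,0,0,-0.05,3.75,0.1]
    - [0,0,0,0,-0.05,3.8,0.1]
    - [0,0,0,0,-0.05,3.8,0.1]
    - [0,0,0,0,-0.05,3.8,0.1]

```text
time_s: 29.7
position: [0.4066, 0.2458, 0.0466]
tcp_rot: [[0.866, 0.5, 0.001], [0.5, -0.866, 0.0], [0.001, 0.0, -1.0]]
force: [0.4, -0.4, -1.1]
opening: 0.271
grasp_force: 29.7
```

>>> send_rows:
  commands:
    - [0,0,0,0,0,0.03,0.1]
    - [0,0,0,0,0,0.06,0.1]
    - [0,0,0,0,0,0.09,0.1]
    - [0,0,0,0,0,0.12,0.1]
    - [0,0,0,0,0,0.15,0.1]
    - [0,0,0,0,0,0.15,0.1]
    - [0,0,0,0,0,0.15,0.1]

```text
time_s: 30.28
position: [0.4062, 0.2455, 0.0419]
tcp_rot: [[0.866, 0.499, 0.0], [0.499, -0.866, -0.0], [-0.0, 0.0, -1.0]]
force: [-1.1, -3.1, 4.8]
opening: 0.27
grasp_force: 29.9
```

>>> send_rows:
  commands:
    - [0,0,0,0,0,0.02,0.1]
    - [0,0,0,0,0,0.035,0.1]
    - [0,0,0,0,0,0.035,0.1]

```text
time_s: 30.53
position: [0.4063, 0.2455, 0.0407]
tcp_rot: [[0.866, 0.5, 0.0], [0.5, -0.866, -0.0], [0.0, 0.0, -1.0]]
force: [-1.1, -3.1, 4.8]
opening: 0.272
grasp_force: 29.9
```

>>> send_rows:
  commands:
    - [0,0,0,0,0,0.015,0.1]
    - [0,0,0,0,0,0.03,0.1]
    - [0,0,0,0,0,0.03,0.1]

```text
time_s: 30.78
position: [0.4063, 0.2456, 0.0398]
tcp_rot: [[0.866, 0.5, 0.0], [0.5, -0.866, 0.0], [0.0, 0.0, -1.0]]
force: [-1.5, -4.3, 5.3]
opening: 0.271
grasp_force: 30.0
```

Slight levelling in the grip; now at the expected height. Release gently and back off.

>>> send_rows:
  commands:
    - [0,0,0,0,0,0,0.27]
    - [0,0,0,0,0,0,0.3]
    - [0,0,0,0,0,0,0.35]
    - [0,0,0,0,0,0,0.45]
    - [0,0,0,0,0,0,0.6]
    - [0,0,0,0,0,0,0.6]
    - [0,0,0,0,0,0,0.6]
    - [0,0,0,0,0,-0.3,0.6]
    - [0,0,0,0,0,-1,0.6]
    - [0,0,0,0,0,-2,0.6]
    - [0,0,0,0,0,-3.2,0.6]
    - [0,0,0,0,0,-4.4,0.6]
    - [0,0,0,0,0,-5.6,0.6]
    - [0,0,0,0,0,-6.8,0.6]
    - [0,0,0,-0.5,0,-7.5,0.6]
    - [0,0,0,-0.5,0,-7.5,0.6]
    - [0,0,0,-0.5,0,-7.5,0.6]

```text
time_s: 32.2
position: [0.3932, 0.2382, 0.2665]
tcp_rot: [[0.866, 0.5, 0.004], [0.5, -0.866, 0.001], [0.004, 0.001, -1.0]]
force: [-0.2, -0.8, -0.8]
opening: 0.601
grasp_force: 0.0
```

Run:
```python
from meas import *
s=read_state();print(s['time_s'],s['position'],s['force'])
for n in('wrist','top'):
    im,K,E=cam(n);cv2.imwrite(f'pics/f_{n}.png',im);p=edges(im);p=p[p[:,1]<228] if n=='wrist' else p
    print(n,[(q,ring(p,K,E,(.478,.285),z,r)) for q,z,r in(('small',.052,.05),('mid',.04,.058),('large',.028,.066))])
    if n=='wrist':
        for z in(.045,.052,.06):print(z,ring(p,K,E,(.478,.285),z,.05))
```

```text
32.2 [0.3931529  0.23820477 0.26648196] [-0.22302674 -0.83232482 -0.78901399]
wrist [('small', ([0.4755, 0.2859], 60)), ('mid', ([0.4747, 0.286], 60)), ('large', ([0.4791, 0.278], 60))]
0.045 ([0.4777, 0.2871], 60)
0.052 ([0.4755, 0.2859], 60)
0.06 ([0.4741, 0.2851], 60)
top [('small', ([0.4729, 0.2838], 40)), ('mid', ([0.4892, 0.2826], 43)), ('large', ([0.4844, 0.2783], 42))]
```

```bash
cat > fin.py <<'E'
from meas import *
def outer(p,K,E,c,z,r,lim):
    wp=np.array([ray(K,E,q,z)[:2] for q in p]);c=np.array(c)
    for it in range(4):
        v=wp-c;d=np.hypot(*v.T);a=(np.degrees(np.arctan2(v[:,1],v[:,0]))//4).astype(int);k=d<r+lim
        o=np.array([wp[k&(a==b)][np.argmax(d[k&(a==b)])] for b in set(a[k])])
        s=least_squares(lambda x:np.hypot(*(o-x[:2]).T)-x[2],[*c,r],loss='cauchy',f_scale=.0007);c=s.x[:2]
    return s.x.round(4).tolist(),round(float(np.median(abs(s.fun)))*1e3,2)
import sys
def run(im,K,E,lim=228):
    b=cv2.GaussianBlur(im,(3,3),0)
    for th in((25,70),(60,150)):
        p=np.argwhere(cv2.Canny(b,*th))[:,::-1].astype(float);p=p[p[:,1]<lim]
        print(th,'large',outer(p,K,E,(.48,.283),.028,.066,.006),'mid',outer(p,K,E,(.477,.286),.04,.058,.003),'small',outer(p,K,E,(.477,.286),.052,.05,.003))
w=np.load('w7.npz');print('before small');run(w['im'],w['K'],w['E'])
print('now');im,K,E=cam('wrist');run(im,K,E)
E
python3 fin.py
```

```text
before small
(25, 70) large ([0.4811, 0.2804, 0.0687], 0.21) mid ([0.4758, 0.2863, 0.0593], 0.79) small ([0.4762, 0.2866, 0.0513], 2.35)
(60, 150) large ([0.4811, 0.2804, 0.0687], 0.21) mid ([0.4757, 0.2862, 0.0594], 0.82) small ([0.4782, 0.286, 0.0528], 0.23)
now
(25, 70) large ([0.4811, 0.2803, 0.0686], 0.21) mid ([0.4775, 0.2865, 0.0601], 0.58) small ([0.4775, 0.2887, 0.0513], 0.6)
(60, 150) large ([0.4811, 0.2803, 0.0686], 0.2) mid ([0.4774, 0.2863, 0.0601], 0.62) small ([0.4776, 0.2887, 0.0514], 0.62)
```

Run:
```python
from meas import *
im,K,E=cam('wrist');g=cv2.GaussianBlur(cv2.cvtColor(im,cv2.COLOR_BGR2GRAY),(3,3),0)
c=np.array([.4811,.2803]);r=np.arange(.040,.0721,.001)
print('r    ',' '.join(f'{int(x*1000+.5):3d}' for x in r))
for a in list(range(0,360,30)):
    P=np.c_[c[0]+r*np.cos(np.radians(a)),c[1]+r*np.sin(np.radians(a)),0*r+.04];q=proj(K,E,P).astype('f')
    v=cv2.remap(g,q[:,:1],q[:,1:],cv2.INTER_LINEAR).ravel();print(f'{a:4d} ',' '.join(f'{x:3d}' for x in v), q[-1].round())
```

```text
r      40  41  42  43  44  45  46  47  48  49  50  51  52  53  54  55  56  57  58  59  60  61  62  63  64  65  66  67  68  69  70  71  72
   0  202 201 200 199 199 199 203 214 230 240 242 232 199 156 147 153 164 174 173 157 147 151 160 173 170 141 106  89  86  86  85  84  83 [315.  29.]
  30  110 110 109 109 109 109 109 109 110 117 136 153 162 173 176 155 128 129 146 159 173 182 178 177 174 141 100  82  80  79  79  79  80 [282.  19.]
  60  121 119 116 115 114 113 113 112 112 112 113 120 135 153 163 173 176 160 137 131 146 157 166 175 169 141 107  86  81  81  80  80  80 [248.  29.]
  90  139 135 133 130 128 127 125 124 122 121 120 121 126 139 157 168 174 173 161 142 135 143 156 167 173 163 136 110  93  88  88  88  87 [225.  56.]
 120  162 155 149 146 143 140 138 136 134 133 131 133 141 154 168 177 179 171 156 146 151 168 179 182 176 157 132 107  91  85  84  83  83 [217.  90.]
 150  168 161 157 154 150 148 146 144 142 141 142 150 165 180 186 181 167 154 153 165 178 184 180 173 169 169 152 124  99  84  81  80  80 [227. 123.]
 180  158 155 152 150 147 145 144 143 146 156 173 185 188 181 166 157 165 178 187 183 170 160 163 177 183 178 156 124 100  89  87  87  86 [250. 147.]
 210  145 143 141 140 138 138 141 151 156 132  91  72  71  75  77  78  79  80  80  79  78  77  77  76  77  77  77  77  77  77  77  76  76 [281. 155.]
 240  130 129 129 131 145 173 207 225 234 237 230 220 221 228 234 226 197 166 146 142 147 165 189 214 229 232 215 178 146 133 129 127 126 [312. 147.]
 270  122 125 130 148 181 211 230 237 237 233 221 184 127  84  73  82 106 149 196 226 240 237 228 191 146 104  84  86 102 135 183 219 232 [335. 124.]
 300  160 160 164 177 198 218 232 237 234 222 217 225 234 233 216 182 151 144 159 180 203 222 232 235 227 201 155 112  95  91  90  91  91 [345.  90.]
 330  186 186 186 187 195 213 229 238 239 233 206 180 168 176 196 197 177 144 124 132 167 204 230 237 222 174 124  95  88  87  88  88  88 [338.  56.]
```

```bash
python3 -c "
from rig import bot
print(bot.hand_in())"
```

```text
the job is handed in; nothing more can be done
None
```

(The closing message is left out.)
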